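# Wash the amplifier knobs under cover

## Robot

A 6-joint arm with a two-finger parallel gripper is mounted at the origin on the work surface. World frame = base frame: x ahead of the robot, y to its left, z up, the work surface at z = 0. Lengths are in m, angles in rad, forces in N, time in s.
With the tool pointing down it reaches from about 0.275 to 0.775 m from the base axis. Payload 14.6 kg.
Tool frame: the origin (TCP) lies midway between the tips of the shut fingers; the grasp point (between the pads) lies 19 mm behind it (r.grip_depth is the distance from the TCP to the grasp point, in m); z points along the fingers, y is the line along which they close (so a half turn about z gives the same grasp; the last joint's range is limited). The gripper opens to 85 mm and grips with 20 to 120 N. Pads are 22 mm wide; open, the fingers measure 114 mm over their backs; the gripper's body (76 mm by 85 mm) begins 54 mm behind the grasp point. The pads swing forward as they close: fully open they stand 13 mm farther back than shut.
Start: joints at [-1.455, 0.263, -0.048, 1.259, 0, 1.415], TCP at [0.14, -0.506, 0.192] pointing down, gripper open.
Joint ranges: [-2.65, 2.65], [-0.89, 1.7], [-1.18, 1.37], [-2.13, 2.11], [-1.35, 1.29], [-3.14, 3.14]. Speed limits (rad/s): [1.89, 1.89, 2.57, 2.79, 3.14, 3.14].

## Interface

Orientations are given as [roll, pitch, yaw] about the fixed x, y, z axes, in that order (R = Rz(yaw) Ry(pitch) Rx(roll)).
In Python, from workcell import r gives the robot as it stands. The module is installed in compiled form; this text tells all that it offers.
- The arm moves only by the tool carry_out, never from a script. Its argument "plan" is a list that holds one entry, the list of rows, each a list of 6 numbers: the shift along the tool's x, y, z in mm, then the turn, a rotation vector about the tool's x, y, z in rad. A call has 1 to 12 rows; each row is the pose to reach, as a shift and turn from the pose commanded when the call began, along the tool's axes at that moment; what a row does not reach only later rows make up. A row lasts 1/8 s, in which the tool goes at most 62.5 mm and 10.7 degrees, less where a joint would pass 70% of its speed; a pose out of reach is approached as far as the arm can. A call with a gripper value outside its range is refused whole. "jaw" is the finger opening in mm, from 0 to 85.4, set as the call begins (left out, the last holds). The fingers move at their own pace and stop on an object; "newtons" is the grip in N (left out, the last holds). Time passes only in rows, so rows that repeat a pose let the fingers close. It gives the time, the measured TCP pose, the force, the opening and the grip force at its end, in the units of the state.
- r.get_state(): the state, without advancing time (a new reading comes with each control period).
- r.capture(name): name is "scene" or "side" or "wrist"; returns the picture (400x640x3 uint8, red, green, blue); there is no depth.
- r.camera_info(name): a dict with "intrinsics" (3x3 intrinsics, pixels), "camera_from_world" (4x4, takes a point from world to camera coordinates). Camera axes: x right, y down, z forward; pixel columns grow to the right and rows downward; lengths in m; the calibration is good to about 2 mm. A picture is of the moment at which its call begins: read the wrist's pose just before it. camera_info takes no time and is no camera call; for the wrist camera it gives the pose at the moment of the call.
- r.finish_job(): hands the job in; it is judged then, once.
The state is a dict: "time": time; "qpos": joint angles; "joint_velocities": joint speeds; "effort": joint torques, N m; "tcp_pos": TCP position; "tool_rot": TCP orientation; "force": force on the tool from outside, world axes, zero at the start; "moment": the same for the moment, N m; "opening": opening from 0.0 (shut) to 1.0 (fully open); "gripper_force": force on a finger pad.
Only numpy, scipy, OpenCV 4.12 (cv2) and the standard library are available. Lean on these libraries where they do the work, as an engineer would, in place of code of your own. Each camera call takes 0.05 s, during which the arm holds its last target. There are 200 camera calls.

## Task

Take the lid off the steel wash dish and lay it flat on the bench, then put all the loose amplifier knobs into the dish so that each lies on its floor, none on top of another. Next give them a shot of cleaner: press the spray can's nozzle cap fully down for a moment and let it spring up again, and after that put the lid back on so that it sits seated and level. Leave the screwdriver, the phone and the multimeter where they are.

Things in the scene. Friction and masses are not known exactly. Their poses are not given: they have to be found in the camera images.
- dish: The round steel wash dish, fixed to the bench: outer diameter 164 mm, inner diameter 156 mm, 45 mm high, inner floor 5 mm above its underside. Origin at the centre of its underside, z up; its x axis points towards the spray can.
- lid: The dish's loose steel lid, 140 to 280 g, on the dish at the start: a plug (diameter 148 mm, 8 mm high) that enters the dish, above it a flange (176 mm, 4 mm thick) that rests on the rim, on top in the middle an upright black cylindrical grip (24 mm, 24 mm high). Origin: centre of the plug's underside, z up; the grip spans z = 12 to 36 mm. Seated, the origin is 37 mm above the dish's.
- can: The contact cleaner spray can in its bench holder, fixed, 158 to 170 mm from the dish's centre: holder foot 80 mm in diameter and 8 mm high, rubber collar 60 mm, can 52 mm in diameter; total height with the nozzle cap 156 mm. Origin at the centre of the foot's underside, z up; the jet points along its -x, at the dish.
- nozzle_top (a point): Centre of the flat top of the can's white nozzle cap, a cylinder 25 mm in diameter, on the can's axis, 156 mm above the bench when up; it moves with the cap.
- nozzle (a joint): How far the sprung nozzle cap is pressed straight down, in m: 0 is up, 0.006 fully down. The spring takes 2.4 N to start and 6 N fully down, and pushes the cap up again when let go.
- knob1: A loose aluminium amplifier knob, a plain solid cylinder 30 mm in diameter and 22 mm high, 35 g, standing on its flat face on the bench at the start. Origin at its very centre (11 mm above what it stands on), z along its axis, up. Four to six of the six knobs are present in a run; an absent one has no pose.
- knob2: A loose aluminium amplifier knob, a plain solid cylinder 30 mm in diameter and 22 mm high, 35 g, standing on its flat face on the bench at the start. Origin at its very centre (11 mm above what it stands on), z along its axis, up. Four to six of the six knobs are present in a run; an absent one has no pose.
- knob3: A loose aluminium amplifier knob, a plain solid cylinder 30 mm in diameter and 22 mm high, 35 g, standing on its flat face on the bench at the start. Origin at its very centre (11 mm above what it stands on), z along its axis, up. Four to six of the six knobs are present in a run; an absent one has no pose.
- knob4: A loose aluminium amplifier knob, a plain solid cylinder 30 mm in diameter and 22 mm high, 35 g, standing on its flat face on the bench at the start. Origin at its very centre (11 mm above what it stands on), z along its axis, up. Four to six of the six knobs are present in a run; an absent one has no pose.
- knob5: A loose aluminium amplifier knob, a plain solid cylinder 30 mm in diameter and 22 mm high, 35 g, standing on its flat face on the bench at the start. Origin at its very centre (11 mm above what it stands on), z along its axis, up. Four to six of the six knobs are present in a run; an absent one has no pose.
- knob6: A loose aluminium amplifier knob, a plain solid cylinder 30 mm in diameter and 22 mm high, 35 g, standing on its flat face on the bench at the start. Origin at its very centre (11 mm above what it stands on), z along its axis, up. Four to six of the six knobs are present in a run; an absent one has no pose.
- screwdriver: A screwdriver lying on the bench, about 200 mm long, not part of the job. Origin on its underside near its middle, x along it.
- phone: A smartphone lying on the bench, 150 x 72 x 8 mm, not part of the job. Origin at the centre of its underside, x along its length.
- multimeter: A multimeter lying on the bench, 150 x 75 mm and 42 mm high, not part of the job. Origin at the centre of its underside, x along its length.
Not all that is in view belongs to the job. What is shaped like the lid but brown is not meant.

How it is judged:
By the outcome, as a careful person would: the job done as asked, in the order asked, and still so for the second after the job is handed in, with the robot touching nothing.
Of knob1, knob2, knob3, knob4, knob5, knob6 only 4 to 6 are there at a start; the rules pass over those that are not, and their reading is None.
At some moment in a run one of knob1, knob2, knob3, knob4, knob5, knob6, lid may be knocked a few centimetres aside while the robot is not near it.
Once in a run the grip may slacken for a moment while it holds something.
It also fails if it takes over 210 s, if anything falls off the work surface, if the arm or the gripper's body presses on something with over 40 N, if the wrist force passes 120 N, or if a joint passes its speed limit or range.

## Working session

There is one attempt and no reset: what is moved stays moved. The work goes in short steps, Python scripts to look and compute and a tool call to move; the robot and the scene stay as the last step left them, time stands still between calls to the robot, and variables do not carry over. Pictures are saved under pics/ and viewed, at most 14 in all, crops included, and the job is handed in when it is done.

Besides the shell and the picture viewer there is one more tool, called after "Emit:" by a JSON object that holds its "api" and its "payload". carry_out: Moves the arm, as the interface text tells. Its arguments: {"type":"object","properties":{"plan":{"type":"array"},"jaw":{"type":"number"},"newtons":{"type":"number"}},"required":["plan"]}

```bash
mkdir -p pics; python3 - <<'E'
from workcell import r
import cv2,numpy as np
for n in("scene","side"):
    im=r.capture(n); cv2.imwrite(f"pics/{n}0.png",im[...,::-1])
    i=r.camera_info(n); T=np.array(i["camera_from_world"]); print(n,np.round(i["intrinsics"],1).tolist(),"pos",np.round(-T[:3,:3].T@T[:3,3],3),"fwd",np.round(T[2,:3],2))
s=r.get_state(); print({k:np.round(v,3).tolist() for k,v in s.items()})
E
```

```text
scene [[409.8, 0.0, 325.1], [0.0, 409.8, 203.0], [0.0, 0.0, 1.0]] pos [ 1.156 -0.658  0.827] fwd [-0.53  0.56 -0.64]
side [[444.8, 0.0, 328.4], [0.0, 444.8, 195.9], [0.0, 0.0, 1.0]] pos [0.167 1.152 1.078] fwd [ 0.24 -0.75 -0.61]
{'time': 0.1, 'qpos': [-1.455, 0.264, -0.049, 1.259, 0.0, 1.416], 'joint_velocities': [0.0, -0.002, 0.002, 0.0, -0.001, 0.0], 'effort': [0.004, -63.858, 38.506, 0.01, -0.0, -0.0], 'tcp_pos': [0.14, -0.506, 0.192], 'tool_rot': [-3.141, -0.0, 0.271], 'force': [0.145, -0.133, 0.587], 'moment': [-0.022, -0.074, 0.031], 'gripper_force': 0.0, 'opening': 1.001}
```

View pics/scene0.png

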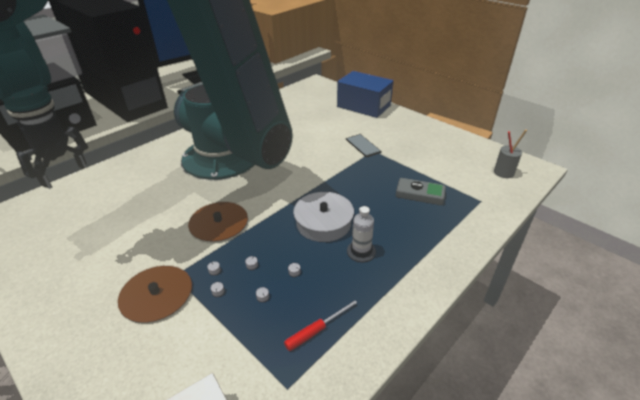

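View pics/side0.png

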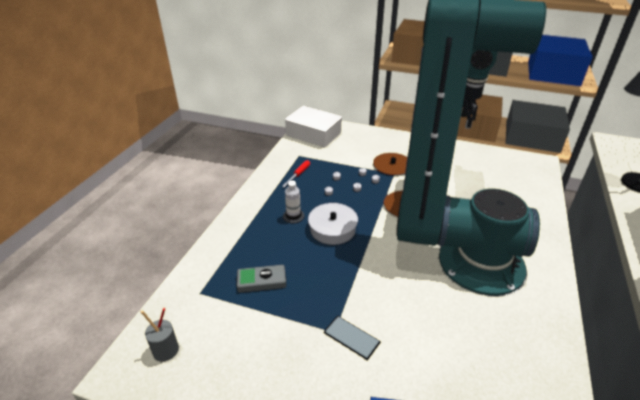

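The scene picture shows the steel dish at (323,215) with its black grip at (323,207) and the can's cap at (364,211). Five knobs are at (214,268), (251,263), (294,269), (217,289) and (262,294). Lookalikes for the lid: the grey one on the dish (323,207), and brown ones at (217,220) and (155,292). I choose the grey one. The side view agrees, with the dish at (332,222), the can at (292,200) and five knobs around (329–376,171–191).

```bash
cat > h.py <<'E'
from workcell import r
import cv2,numpy as np
def ray(n,px,info=None):
    i=info or r.camera_info(n); T=np.array(i["camera_from_world"]); K=np.array(i["intrinsics"])
    R=T[:3,:3]; o=-R.T@T[:3,3]; d=R.T@np.linalg.inv(K)@[px[0],px[1],1]; return o,d/np.linalg.norm(d)
def onz(n,px,z,info=None):
    o,d=ray(n,px,info); return o+d*(z-o[2])/d[2]
def tri(a,b):
    A=np.zeros((3,3));v=np.zeros(3);P=[]
    for o,d in(a,b): M=np.eye(3)-np.outer(d,d);A+=M;v+=M@o
    p=np.linalg.solve(A,v); return p,[round(1e3*np.linalg.norm((np.eye(3)-np.outer(d,d))@(p-o)),1) for o,d in(a,b)]
def blobs(mask,lo,hi):
    n,l,s,c=cv2.connectedComponentsWithStats(mask.astype(np.uint8))
    return [(c[k].round(1),s[k].tolist()) for k in range(1,n) if lo<=s[k][4]<=hi]
def totool(p,state=None):
    """TCP shift (mm, tool axes) to the world point p"""
    from scipy.spatial.transform import Rotation as Ro
    s=state or r.get_state(); return np.round(Ro.from_euler("xyz",s["tool_rot"]).inv().apply(np.array(p)-s["tcp_pos"])*1e3,1)
E
python3 - <<'E'
from h import *
roi={"scene":(195,245,315,310),"side":(318,160,385,200)}
for n in roi:
    im=cv2.imread(f"pics/{n}0.png"); g=im.min(2); sat=im.max(2).astype(int)-g
    x0,y0,x1,y1=roi[n]; m=np.zeros(g.shape,bool); m[y0:y1,x0:x1]=((im[...,2]>105)&(sat<60))[y0:y1,x0:x1]
    for c,s in blobs(m,15,250): print(n,"knob",c,s,onz(n,c,.013).round(4))
    # black grip
    x0,y0,x1,y1={"scene":(305,195,345,222),"side":(320,205,345,226)}[n]
    m=np.zeros(g.shape,bool); m[y0:y1,x0:x1]=(im.max(2)<70)[y0:y1,x0:x1]
    for c,s in blobs(m,15,300): print(n,"grip",c,s,onz(n,c,.061).round(4))
    x0,y0,x1,y1={"scene":(350,200,380,222),"side":(280,176,302,192)}[n]
    m=np.zeros(g.shape,bool); m[y0:y1,x0:x1]=(g>165)[y0:y1,x0:x1]
    for c,s in blobs(m,15,300): print(n,"cap",c,s,onz(n,c,.150).round(4))
a=cv2.imread("pics/scene0.png")[185:310,195:395]; b=cv2.imread("pics/side0.png")[155:280,225:425]
cv2.imwrite("pics/crop0.png",cv2.resize(np.vstack([a,b]),None,fx=2.4,fy=2.4,interpolation=cv2.INTER_CUBIC))
E
```

```text
scene knob [250.6 261. ] [245, 256, 12, 11, 96] [ 0.5004 -0.2536  0.013 ]
scene knob [213.  266.3] [207, 261, 13, 12, 100] [ 0.4433 -0.3333  0.013 ]
scene knob [293.6 267.7] [288, 263, 12, 11, 102] [ 0.6009 -0.191   0.013 ]
scene knob [216.4 287.3] [210, 282, 13, 12, 118] [ 0.5078 -0.3679  0.013 ]
scene knob [261.7 292.5] [256, 287, 13, 12, 119] [ 0.6026 -0.3005  0.013 ]
scene knob [199. 305.] [195, 297, 13, 13, 91] [ 0.5221 -0.4279  0.013 ]
scene grip [323.4 206.8] [321, 203, 6, 8, 44] [0.5261 0.0012 0.061 ]
scene cap [350.7 210.9] [350, 205, 3, 13, 26] [ 0.6608 -0.0395  0.15  ]
scene cap [364.1 209.4] [360, 207, 9, 6, 47] [ 0.6818 -0.0116  0.15  ]
scene cap [359.  220.1] [356, 218, 9, 4, 21] [ 0.6985 -0.052   0.15  ]
side knob [336.5 174.5] [333, 172, 8, 7, 43] [ 0.6055 -0.3155  0.013 ]
side knob [375.4 177.4] [372, 175, 8, 6, 40] [ 0.4463 -0.3482  0.013 ]
side knob [356.9 185.7] [353, 183, 9, 7, 48] [ 0.5036 -0.2668  0.013 ]
side knob [328.5 189.5] [325, 186, 8, 8, 48] [ 0.6043 -0.205   0.013 ]
side grip [332.7 215.7] [331, 213, 5, 7, 26] [ 0.5219 -0.0013  0.061 ]
side cap [291.4 182.6] [288, 180, 8, 6, 37] [ 0.6855 -0.0264  0.15  ]
side cap [295.6 190.1] [292, 188, 7, 4, 16] [0.6551 0.0101 0.15  ]
```

View pics/crop0.png

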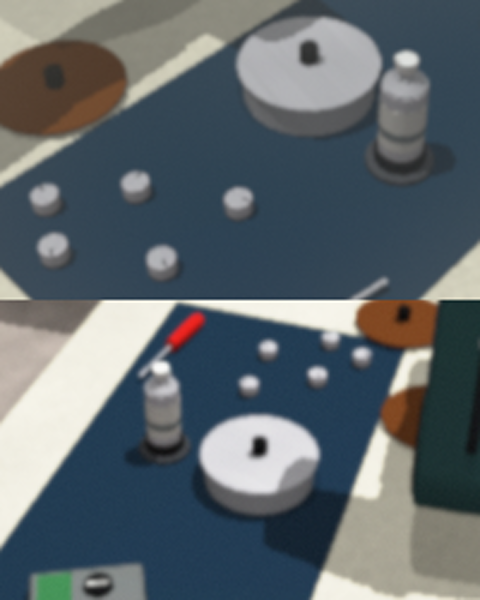

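The crop confirms the choice: the black grip stands on the grey lid of the dish, and the five knobs are standing well apart. Next is a move above the knobs, with yaw turned to zero, for a look with the wrist camera.

Emit:
{"api": "carry_out", "payload": {"plan": [[[415, -150, -138, 0, 0, 0.271], [415, -150, -138, 0, 0, 0.271], [415, -150, -138, 0, 0, 0.271], [415, -150, -138, 0, 0, 0.271], [415, -150, -138, 0, 0, 0.271], [415, -150, -138, 0, 0, 0.271], [415, -150, -138, 0, 0, 0.271], [415, -150, -138, 0, 0, 0.271], [415, -150, -138, 0, 0, 0.271], [415, -150, -138, 0, 0, 0.271], [415, -150, -138, 0, 0, 0.271], [415, -150, -138, 0, 0, 0.271]]]}}

```text
time: 1.6
tcp_pos: [0.4996, -0.2508, 0.3304]
tool_rot: [-3.142, 0.0, -0.001]
force: [-0.8, -0.2, -0.5]
opening: 1.005
gripper_force: 0.0
```

```bash
python3 - <<'E'
from h import *
for nm,a,b,z in(("meter",(421,190),(261,278),.03),("phone",(363,145),(352,337),.008),("brown1",(217,220),None,.02),("brown2",(155,292),None,.02)):
    print(nm,onz("scene",a,z).round(3),b and onz("side",b,z).round(3))
for n,p in(("scene",(360,157)),("scene",(398,196)),("scene",(350,140)),("side",(237,290)),("side",(285,290)),("scene",(247,210))): print(p,onz(n,p,.01).round(3))
s=r.get_state(); i=r.camera_info("wrist"); im=r.capture("wrist"); cv2.imwrite("pics/w1.png",im[...,::-1])
T=np.array(i["camera_from_world"]); print("wrist K",np.round(i["intrinsics"],1).tolist(),"pos",np.round(-T[:3,:3].T@T[:3,3],3),"fwd",T[2,:3].round(2),"tcp",np.round(s["tcp_pos"],4),np.round(s["tool_rot"],3))
g=im.min(2); m=(g>95)&(im.max(2).astype(int)-g<50)
for c,st in blobs(m,200,20000): print(c,st,onz("wrist",c,.022,i).round(4))
E
```

```text
meter [0.669 0.301 0.03 ] [0.652 0.322 0.03 ]
phone [0.34  0.414 0.008] [0.329 0.421 0.008]
brown1 [ 0.306 -0.223  0.02 ] None
brown2 [ 0.416 -0.482  0.02 ] None
(360, 157) [0.387 0.34  0.01 ]
(398, 196) [0.621 0.248 0.01 ]
(350, 140) [0.283 0.406 0.01 ]
(237, 290) [0.71  0.374 0.01 ]
(285, 290) [0.57  0.327 0.01 ]
(247, 210) [ 0.324 -0.127  0.01 ]
wrist K [[280.4, 0.0, 317.4], [0.0, 280.4, 201.4], [0.0, 0.0, 1.0]] pos [ 0.575 -0.252  0.512] fwd [-0.3  -0.   -0.96] tcp [ 0.4996 -0.2508  0.3304] [-3.142e+00  0.000e+00 -1.000e-03]
[121.7  19.8] [94, 0, 54, 46, 1406] [0.7129 0.0457 0.022 ]
[350.1  96. ] [341, 86, 19, 20, 279] [ 0.6036 -0.306   0.022 ]
[283.9  97.1] [276, 88, 17, 19, 254] [ 0.602  -0.1974  0.022 ]
[164.  145.6] [110, 92, 109, 108, 8820] [0.5238 0.0121 0.022 ]
[386.4 153.5] [378, 145, 18, 18, 241] [ 0.5097 -0.3723  0.022 ]
[321.2 157.9] [313, 150, 17, 17, 231] [ 0.5022 -0.2589  0.022 ]
[364.9 189.5] [357, 182, 17, 16, 213] [ 0.445 -0.338  0.022]
[478.8 383.9] [454, 361, 53, 39, 1357] [-0.0165 -0.622   0.022 ]
```

View pics/w1.png

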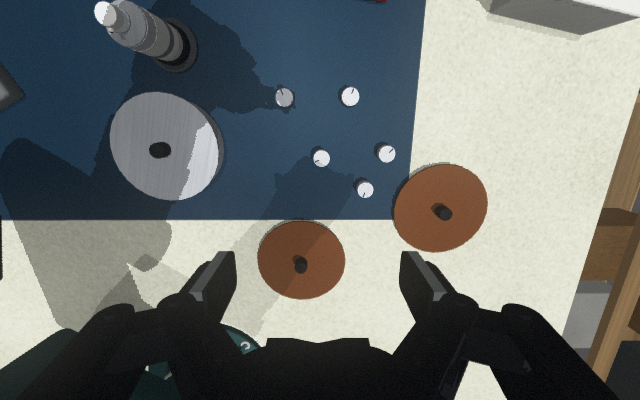

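The wrist picture shows the lid grip at (160,150), the can cap at (103,12), and knobs at (350,96), (284,97), (386,154), (321,158) and (365,190). The two brown lids are at (301,259) and (441,207). I'm moving over the dish lid now.

Emit:
{"api": "carry_out", "payload": {"plan": [[[24, -251, 80, 0, 0, 0], [24, -251, 80, 0, 0, 0], [24, -251, 80, 0, 0, 0], [24, -251, 80, 0, 0, 0], [24, -251, 80, 0, 0, 0], [24, -251, 80, 0, 0, 0], [24, -251, 80, 0, 0, 0], [24, -251, 80, 0, 0, 0]]], "jaw": 55}}

```text
time: 2.65
tcp_pos: [0.5245, -0.0007, 0.2507]
tool_rot: [3.141, -0.001, -0.002]
force: [-0.3, -1.1, 0.2]
opening: 0.644
gripper_force: 0.0
```

```bash
python3 - <<'E'
from h import *
s=r.get_state(); i=r.camera_info("wrist"); im=r.capture("wrist"); cv2.imwrite("pics/w2.png",im[...,::-1])
print("tcp",np.round(s["tcp_pos"],4),s["opening"])
m=np.zeros(im.shape[:2],bool); m[80:330,200:450]=(im.max(2)<55)[80:330,200:450]
for c,st in blobs(m,60,8000): print("dark",c,st,onz("wrist",c,.061,i).round(4))
g=im.min(2); m=(g>95)&(im.max(2).astype(int)-g<50)
for c,st in blobs(m,300,90000): print(c,st,onz("wrist",c,.049,i).round(4))
E
```

```text
tcp [ 0.5245 -0.0007  0.2507] 0.6438974026631462
dark [235. 297.] [200, 243, 68, 87, 3494] [0.3297 0.1262 0.061 ]
dark [405.4 298.9] [368, 243, 82, 87, 4048] [ 0.3253 -0.1384  0.061 ]
[84.9 75.4] [20, 0, 110, 133, 3982] [0.6472 0.2899 0.049 ]
[333.2  31.6] [308, 0, 52, 71, 2844] [ 0.6952 -0.0214  0.049 ]
[618.6 123.5] [577, 0, 63, 208, 6251] [ 0.5875 -0.4002  0.049 ]
[ 65.2 258.8] [0, 6, 250, 394, 27590] [0.39   0.3833 0.049 ]
[456.5 112.4] [446, 101, 22, 23, 381] [ 0.6019 -0.1838  0.049 ]
[534.7 111.1] [524, 100, 22, 23, 385] [ 0.6033 -0.2856  0.049 ]
[317.1 169. ] [254, 107, 127, 125, 12221] [ 0.5276 -0.0016  0.049 ]
[565. 177.] [555, 167, 21, 21, 322] [ 0.5155 -0.3479  0.049 ]
[488.1 182.1] [478, 172, 21, 20, 314] [ 0.5085 -0.2416  0.049 ]
[566. 316.] [386, 249, 254, 151, 15275] [ 0.2827 -0.4098  0.049 ]
[317.4 296.5] [256, 250, 125, 97, 9890] [ 0.3215 -0.0015  0.049 ]
[193.3 374.6] [160, 342, 56, 58, 1627] [0.1607 0.2183 0.049 ]
[441.5 374.4] [419, 342, 57, 58, 1695] [ 0.1594 -0.221   0.049 ]
```

View pics/w2.png

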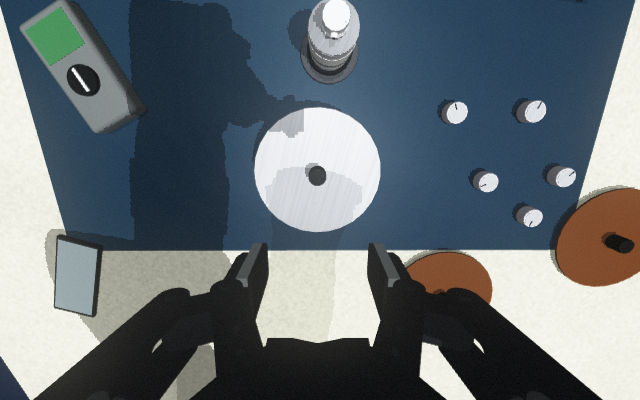

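The wrist picture shows the lid disc centred at (317,169) with its grip at (317,175), the can at (335,15), the multimeter at (83,65) and the phone at (77,275). The lid centre works out at about (0.525, −0.001), so I'm going down to grip it.

Emit:
{"api": "carry_out", "payload": {"plan": [[[0, 0, 60, 0, 0, 0], [0, 0, 120, 0, 0, 0], [0, 0, 170, 0, 0, 0], [0, 0, 190, 0, 0, 0], [0, 0, 199, 0, 0, 0], [0, 0, 199, 0, 0, 0], [0, 0, 199, 0, 0, 0]]], "jaw": 50}}

```text
time: 3.58
tcp_pos: [0.525, 0.0004, 0.0524]
tool_rot: [3.141, -0.002, -0.0]
force: [-0.6, -0.3, 0.7]
opening: 0.586
gripper_force: 0.0
```

Emit:
{"api": "carry_out", "payload": {"plan": [[[0, 0, 0, 0, 0, 0], [0, 0, 0, 0, 0, 0], [0, 0, 0, 0, 0, 0], [0, 0, 0, 0, 0, 0], [0, 0, 0, 0, 0, 0], [0, 0, 0, 0, 0, 0]]], "jaw": 10, "newtons": 60}}

```text
time: 4.32
tcp_pos: [0.5242, 0.0007, 0.0514]
tool_rot: [-3.142, 0.0, -0.0]
force: [0.2, -0.4, -1.4]
opening: 0.113
gripper_force: 0.0
```

It closed on nothing, so I'll look.

```bash
python3 - <<'E'
from h import *
a=r.capture("scene")[...,::-1][150:275,230:430]; b=r.capture("side")[...,::-1][165:290,240:440]
c=cv2.resize(r.capture("wrist")[...,::-1],(480,300))
cv2.imwrite("pics/c3.png",np.vstack([np.hstack([cv2.resize(x,None,fx=2,fy=2,interpolation=cv2.INTER_CUBIC) for x in(a,b)]),cv2.copyMakeBorder(c,0,0,0,320,cv2.BORDER_CONSTANT)]))
E
```

```text
(no output)
```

View pics/c3.png

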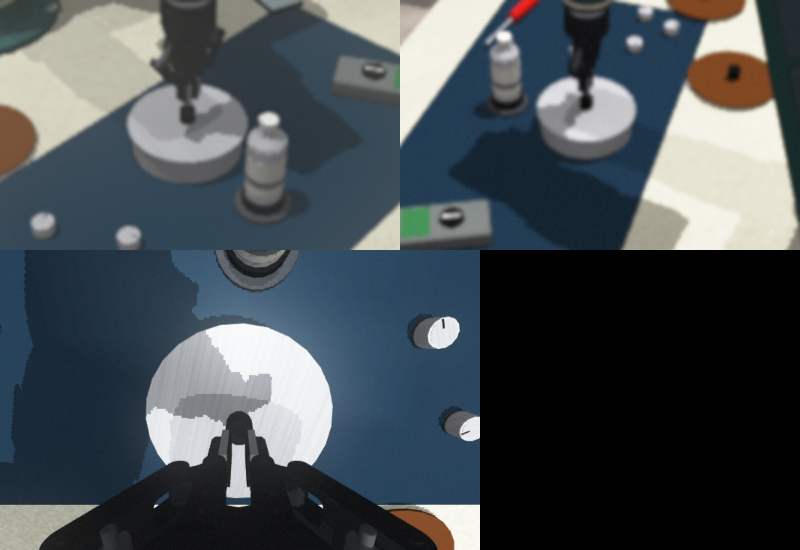

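The fingers closed just behind (−x of) the grip, which sits ahead of them at about (238,412) in the wrist view. The lid is still level. I'll measure the grip again.

```bash
python3 - <<'E'
from h import *
s=r.get_state(); i=r.camera_info("wrist"); im=r.capture("wrist"); print(np.round(s["tcp_pos"],4))
for v in range(196,250,3): print(v,im[v,318].tolist(),im[v,300].tolist(),onz("wrist",(318,v),.073,i).round(4))
m=(im.min(2)>70)&(im.max(2).astype(int)-im.min(2)<50)
for c,st in blobs(m,6000,90000): print(c,st)
for p in((318,97),(194,200),(443,200)): print(onz("wrist",p,.049,i).round(4))
T=np.array(i["camera_from_world"]);K=np.array(i["intrinsics"])
for z in(.0514,.061,.0704):
    p=K@(T[:3,:3]@[s["tcp_pos"][0],s["tcp_pos"][1],z]+T[:3,3]); print("tcp px",z,(p[:2]/p[2]).round(1))
E
```

```text
[0.5242 0.0007 0.0514]
196 [136, 140, 143] [137, 139, 143] [ 0.5529 -0.0006  0.073 ]
199 [137, 142, 145] [133, 135, 140] [ 0.551  -0.0006  0.073 ]
202 [134, 137, 141] [131, 134, 139] [ 0.5491 -0.0006  0.073 ]
205 [136, 140, 144] [133, 135, 139] [ 0.5473 -0.0006  0.073 ]
208 [135, 137, 142] [125, 128, 134] [ 0.5454 -0.0007  0.073 ]
211 [127, 132, 133] [128, 133, 137] [ 0.5434 -0.0007  0.073 ]
214 [119, 120, 123] [127, 131, 132] [ 0.5415 -0.0007  0.073 ]
217 [47, 48, 52] [129, 130, 133] [ 0.5396 -0.0007  0.073 ]
220 [47, 45, 47] [127, 129, 133] [ 0.5376 -0.0007  0.073 ]
223 [46, 49, 51] [124, 127, 131] [ 0.5357 -0.0007  0.073 ]
226 [40, 43, 46] [124, 127, 132] [ 0.5337 -0.0007  0.073 ]
229 [43, 46, 48] [127, 129, 132] [ 0.5317 -0.0007  0.073 ]
232 [47, 48, 50] [122, 126, 128] [ 0.5297 -0.0007  0.073 ]
235 [48, 50, 51] [206, 209, 214] [ 0.5277 -0.0007  0.073 ]
238 [42, 43, 43] [154, 156, 163] [ 0.5256 -0.0007  0.073 ]
241 [41, 40, 44] [88, 92, 93] [ 0.5236 -0.0007  0.073 ]
244 [42, 44, 44] [87, 91, 93] [ 0.5215 -0.0007  0.073 ]
247 [42, 47, 46] [90, 93, 95] [ 0.5194 -0.0007  0.073 ]
[322.7 191.1] [194, 82, 267, 207, 38019]
[ 0.6095 -0.0007  0.049 ]
[0.5432 0.0844 0.049 ]
[ 0.543  -0.0867  0.049 ]
tcp px 0.0514 [316.  226.8]
tcp px 0.061 [315.9 232.3]
tcp px 0.0704 [315.9 238.3]
```

```bash
python3 - <<'E'
from h import *
s=r.get_state(); t=np.array(s["tcp_pos"])
P=[]
for n in("scene","side"):
    im=r.capture(n)[...,::-1].copy(); i=r.camera_info(n);T=np.array(i["camera_from_world"]);K=np.array(i["intrinsics"])
    def pj(p): q=K@(T[:3,:3]@p+T[:3,3]); return q[:2]/q[2]
    c=pj(t).astype(int); x0,y0=c[0]-25,c[1]-30
    z=cv2.resize(im[y0:y0+50,x0:x0+50],None,fx=8,fy=8,interpolation=cv2.INTER_CUBIC)
    for p,col in((t,(0,0,255)),(t+[0,0,.019],(0,255,0)),(np.array([.522,-.001,.073]),(255,255,0)),(np.array([.522,-.001,.049]),(255,0,255))):
        q=((pj(p)-[x0,y0]+.5)*8).astype(int); cv2.circle(z,tuple(int(v) for v in q),3,col,-1)
    P.append(z)
cv2.imwrite("pics/c4.png",np.hstack(P))
E
```

```text
(no output)
```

View pics/c4.png

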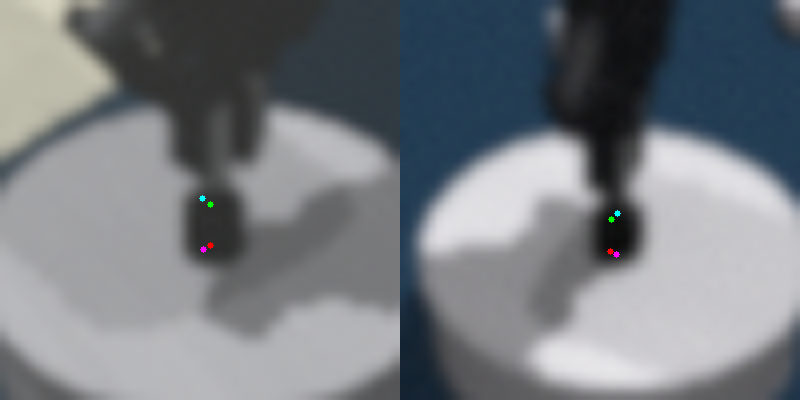

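The fingertips (crop rows 165–190) end about 33 mm above the reported TCP, clear of the grip top. So the fingers closed above the grip. I'll check `grip_depth`, then open and go lower in steps.

Emit:
{"api": "carry_out", "payload": {"plan": [[[0, 0, 0, 0, 0, 0], [0, 0, 0, 0, 0, 0], [0, 0, 0, 0, 0, 0], [0, 0, 0, 0, 0, 0], [-2, 2, 8, 0, 0, 0], [-2, 2, 16, 0, 0, 0], [-2, 2, 20, 0, 0, 0], [-2, 2, 24, 0, 0, 0], [-2, 2, 24, 0, 0, 0]]], "jaw": 50}}

```text
time: 5.75
tcp_pos: [0.5221, -0.0013, 0.0271]
tool_rot: [-3.142, 0.0, -0.0]
force: [-1.3, 0.5, -0.5]
opening: 0.585
gripper_force: 0.0
```

```bash
python3 - <<'E'
from h import *
print(r.grip_depth)
s=r.get_state(); t=np.array(s["tcp_pos"]); print(t.round(4),np.round(s["force"],1))
P=[]
for n in("scene","side"):
    im=r.capture(n)[...,::-1].copy(); i=r.camera_info(n);T=np.array(i["camera_from_world"]);K=np.array(i["intrinsics"])
    def pj(p): q=K@(T[:3,:3]@p+T[:3,3]); return q[:2]/q[2]
    c=pj(t).astype(int); x0,y0=c[0]-25,c[1]-35
    z=cv2.resize(im[y0:y0+50,x0:x0+50],None,fx=8,fy=8,interpolation=cv2.INTER_CUBIC)
    for p,col in((t,(0,0,255)),(np.array([.522,-.001,.073]),(255,255,0)),(np.array([.522,-.001,.049]),(255,0,255))):
        q=((pj(p)-[x0,y0]+.5)*8).astype(int); cv2.circle(z,tuple(int(v) for v in q),3,col,-1)
    P.append(z)
cv2.imwrite("pics/c5.png",np.hstack(P))
E
```

```text
0.0187
[ 0.5221 -0.0013  0.0271] [-1.3  0.5 -0.5]
```

View pics/c5.png

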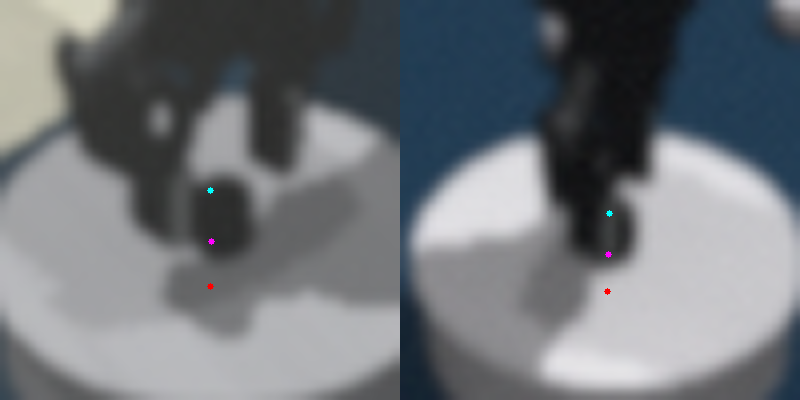

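No contact. The finger bottoms, at (165,245) and (275,170), are at about z = 0.063, beside the top 10 mm of the grip. I'm going 8 mm lower and closing.

Emit:
{"api": "carry_out", "payload": {"plan": [[[0, 0, 4, 0, 0, 0], [0, 0, 8, 0, 0, 0], [0, 0, 8, 0, 0, 0]]]}}

```text
time: 6.22
tcp_pos: [0.522, -0.0013, 0.019]
tool_rot: [-3.142, 0.001, -0.0]
force: [0.1, 0.4, 0.4]
opening: 0.585
gripper_force: 0.0
```

Emit:
{"api": "carry_out", "payload": {"plan": [[[0, 0, 0, 0, 0, 0], [0, 0, 0, 0, 0, 0], [0, 0, 0, 0, 0, 0], [0, 0, 0, 0, 0, 0], [0, 0, 0, 0, 0, 0]]], "jaw": 10, "newtons": 70}}

```text
time: 6.85
tcp_pos: [0.5223, -0.0014, 0.0198]
tool_rot: [3.141, -0.0, -0.0]
force: [-1.6, 0.4, 5.7]
opening: 0.247
gripper_force: 68.3
```

Emit:
{"api": "carry_out", "payload": {"plan": [[[0, 0, -10, 0, 0, 0], [0, 0, -40, 0, 0, 0], [0, 0, -70, 0, 0, 0], [-20, -50, -70, 0, 0, 0], [-40, -100, -70, 0, 0, 0], [-60, -150, -70, 0, 0, 0], [-67, -200, -70, 0, 0, 0], [-67, -200, -70, 0, 0, 0], [-67, -200, -70, 0, 0, 0]]], "newtons": 90}}

```text
time: 7.98
tcp_pos: [0.461, 0.1332, 0.0894]
tool_rot: [-3.095, 0.002, 0.08]
force: [-0.5, -0.7, -1.3]
opening: 0.235
gripper_force: 88.6
```

```bash
python3 - <<'E'
from h import *
s=r.get_state(); print(np.round(s["force"],1),s["opening"])
a=r.capture("scene")[...,::-1][120:300,240:480]; b=r.capture("side")[...,::-1][165:345,200:440]
cv2.imwrite("pics/c6.png",np.hstack([cv2.resize(x,(400,300),interpolation=cv2.INTER_CUBIC) for x in(a,b)]))
E
```

```text
[-0.5 -0.7 -1.3] 0.23451072710107027
```

View pics/c6.png

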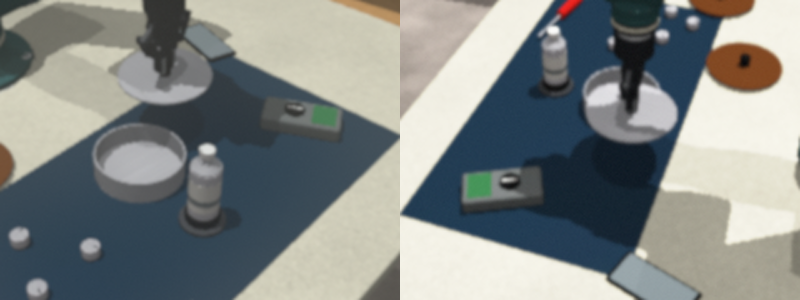

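The lid is held clear of the dish, but the pose is off target, so I'm checking the joints.

```bash
python3 - <<'E'
from h import *
s=r.get_state(); print({k:np.round(s[k],3).tolist() for k in("time","qpos","joint_velocities","tcp_pos","tool_rot","effort")})
E
```

```text
{'time': 8.075, 'qpos': [0.079, 0.242, -0.371, 0.959, 0.046, 3.141], 'joint_velocities': [-0.003, -0.002, -0.004, 0.001, -0.003, -0.001], 'tcp_pos': [0.461, 0.133, 0.089], 'tool_rot': [-3.095, 0.002, 0.08], 'effort': [0.496, -59.016, 35.375, 0.046, 0.257, 0.002]}
```

Emit:
{"api": "carry_out", "payload": {"plan": [[[0, 0, 0, 0, 0, 0], [0, 0, 0, 0, 0, 0]]]}}

```text
time: 8.32
tcp_pos: [0.4605, 0.1332, 0.0894]
tool_rot: [-3.095, 0.002, 0.081]
force: [0.3, -0.5, -2.0]
opening: 0.236
gripper_force: 88.6
```

Joint 6 is at its limit, because its angle is q1 + π − yaw. I'll turn the yaw up by about 0.5 while moving to the lay-down spot.

```bash
cat >> h.py <<'E'
def go(p,yaw,state=None):
    """row (mm, rotvec) from the present pose to TCP p, pointing down, with that yaw"""
    from scipy.spatial.transform import Rotation as Ro
    s=state or r.get_state(); R=Ro.from_euler("xyz",s["tool_rot"])
    return np.round(R.inv().apply(np.array(p)-s["tcp_pos"])*1e3,1).tolist()+(R.inv()*Ro.from_euler("xyz",[np.pi,0,yaw])).as_rotvec().round(3).tolist()
E
python3 -c "
from h import *
print(go([.455,.20,.0895],.6))"
```

```text
[-0.1, -66.9, 3.0, -0.046, -0.01, -0.519]
```

Emit:
{"api": "carry_out", "payload": {"plan": [[[0, -22, 1, -0.02, 0, -0.17], [0, -45, 2, -0.03, 0, -0.34], [0, -67, 3, -0.046, -0.01, -0.519], [0, -67, 3, -0.046, -0.01, -0.519], [0, -67, 3, -0.046, -0.01, -0.519], [0, -67, 3, -0.046, -0.01, -0.519]]]}}

```text
time: 9.07
tcp_pos: [0.455, 0.1997, 0.0896]
tool_rot: [3.141, -0.0, 0.598]
force: [-0.1, 0.4, -1.7]
opening: 0.239
gripper_force: 88.8
```

Emit:
{"api": "carry_out", "payload": {"plan": [[[0, 0, 40, 0, 0, 0], [0, 0, 80, 0, 0, 0], [0, 0, 96, 0, 0, 0], [0, 0, 102, 0, 0, 0], [0, 0, 104, 0, 0, 0], [0, 0, 105, 0, 0, 0], [0, 0, 105, 0, 0, 0]]]}}

```text
time: 9.95
tcp_pos: [0.4553, 0.2004, -0.015]
tool_rot: [3.141, -0.001, 0.6]
force: [-0.6, 0.6, -2.6]
opening: 0.232
gripper_force: 88.8
```

Emit:
{"api": "carry_out", "payload": {"plan": [[[0, 0, 1, 0, 0, 0], [0, 0, 2, 0, 0, 0], [0, 0, 2.5, 0, 0, 0], [0, 0, 2.5, 0, 0, 0]]]}}

```text
time: 10.45
tcp_pos: [0.4551, 0.2004, -0.0171]
tool_rot: [3.141, -0.001, 0.6]
force: [-4.3, -1.3, 15.7]
opening: 0.241
gripper_force: 90.7
```

The lid is down. I'll release it and rise.

Emit:
{"api": "carry_out", "payload": {"plan": [[[0, 0, -0.7, 0, 0, 0], [0, 0, -0.7, 0, 0, 0], [0, 0, -0.7, 0, 0, 0], [0, 0, -0.7, 0, 0, 0], [0, 0, -40, 0, 0, 0], [0, 0, -100, 0, 0, 0], [0, 0, -160, 0, 0, 0], [0, 0, -220, 0, 0, 0], [0, 0, -220, 0, 0, 0]]], "jaw": 50, "newtons": 50}}

```text
time: 11.58
tcp_pos: [0.4568, 0.2009, 0.206]
tool_rot: [3.139, -0.007, 0.6]
force: [-0.1, -0.3, -0.2]
opening: 0.581
gripper_force: 0.0
```

```bash
python3 -c "
from h import *
print(go([.50,-.25,.26],1.2))"
```

```text
[-218.7, 396.6, -54.4, 0.005, -0.006, -0.6]
```

```bash
python3 -c "
from h import *
print(go([.49,-.14,.27],.5))"
```

```text
[-164.7, 300.2, -64.3, 0.002, -0.007, 0.1]
```

Emit:
{"api": "carry_out", "payload": {"plan": [[[-165, 300, -64, 0.002, -0.007, 0.1], [-165, 300, -64, 0.002, -0.007, 0.1], [-165, 300, -64, 0.002, -0.007, 0.1], [-165, 300, -64, 0.002, -0.007, 0.1], [-165, 300, -64, 0.002, -0.007, 0.1], [-165, 300, -64, 0.002, -0.007, 0.1], [-165, 300, -64, 0.002, -0.007, 0.1], [-165, 300, -64, 0.002, -0.007, 0.1]]]}}

```text
time: 12.58
tcp_pos: [0.4879, -0.1398, 0.2655]
tool_rot: [-3.139, 0.008, 0.5]
force: [-0.1, 1.1, -0.8]
opening: 0.586
gripper_force: 0.0
```

```bash
cat >> h.py <<'E'
def knobs(im,i,z=.022):
    g=im.min(2).astype(int); m=(g>85)&(im.max(2)-g<50); o=[]
    for c,st in blobs(m,120,1200):
        p=onz("wrist",c,z,i)
        if max(st[2:4])<36 and st[4]>.55*st[2]*st[3] and .4<p[0]<.67 and p[1]<.3: o.append((c.tolist(),p.round(4).tolist()))
    return o
E
python3 - <<'E'
from h import *
s=r.get_state(); i=r.camera_info("wrist"); im=r.capture("wrist"); cv2.imwrite("pics/w7.png",im[...,::-1])
print("tcp",np.round(s["tcp_pos"],4),np.round(s["tool_rot"],3))
for k in knobs(im,i): print(k)
E
```

```text
tcp [ 0.4879 -0.1398  0.2655] [-3.139  0.008  0.5  ]
([389.1, 114.3], [0.6018, -0.1962, 0.022])
([450.1, 149.4], [0.6034, -0.304, 0.022])
([387.2, 191.7], [0.5027, -0.2572, 0.022])
([447.7, 219.7], [0.5101, -0.3691, 0.022])
([408.4, 242.0], [0.4464, -0.3357, 0.022])
```

View pics/w7.png

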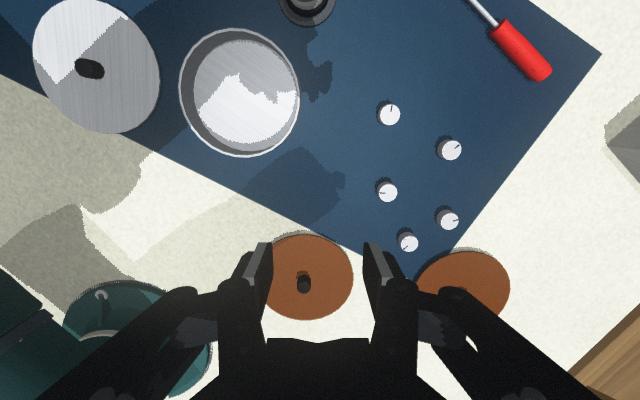

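The dish is open and empty, its rim spanning (178–300, 27–157). The lid lies flat at (95,68), and five knobs are found. I'll compute the dish centre and the first pick.

```bash
python3 - <<'E'
from h import *
i=r.camera_info("wrist")
for p in((239,92),(178,92),(300,92),(239,27),(239,157)): print(p,onz("wrist",p,.045,i).round(4))
im=cv2.imread("pics/w7.png"); g=im.min(2).astype(int); m=((im.max(2)-g)<25).astype(np.uint8); m[:, :165]=0; m[:,310:]=0; m[:15]=0; m[165:]=0
n,l,st,c=cv2.connectedComponentsWithStats(m); k=1+np.argmax(st[1:,4]); cn=max(cv2.findContours((l==k).astype(np.uint8),0,1)[0],key=cv2.contourArea)
h=cv2.convexHull(cn)[:,0]; P=np.array([onz("wrist",q,.045,i)[:2] for q in h]); A=np.c_[2*P,np.ones(len(P))]; x=np.linalg.lstsq(A,(P**2).sum(1),rcond=None)[0]
print("circle",x[:2].round(4),"r",np.sqrt(x[2]+x[0]**2+x[1]**2).round(4),st[k])
print(go([.5025,-.2575,.04],.5))
E
```

```text
(239, 92) [0.5269 0.0011 0.045 ]
(178, 92) [0.4876 0.0728 0.045 ]
(300, 92) [ 0.5661 -0.0706  0.045 ]
(239, 27) [0.5968 0.032  0.045 ]
(239, 157) [ 0.447  -0.0342  0.045 ]
circle [0.5153 0.005 ] r 0.0876 [  165    27   137   131 13314]
[-42.2, 111.1, 225.7, -0.002, 0.007, 0.001]
```

The dish centre is about (0.5225, −0.001), which agrees with the lid. Now for the first knob.

Emit:
{"api": "carry_out", "payload": {"plan": [[[-20, 55, 60, -0.002, 0.007, 0], [-42, 111, 90, -0.002, 0.007, 0], [-42, 111, 150, -0.002, 0.007, 0], [-42, 111, 205, -0.002, 0.007, 0], [-42, 111, 235, -0.002, 0.007, 0], [-42, 111, 265, -0.002, 0.007, 0], [-42, 111, 285, -0.002, 0.007, 0], [-42, 111, 293, -0.002, 0.007, 0], [-42, 111, 293, -0.002, 0.007, 0]]], "jaw": 44}}

```text
time: 13.75
tcp_pos: [0.5027, -0.2578, -0.0266]
tool_rot: [3.141, 0.0, 0.501]
force: [0.2, 0.4, -0.5]
opening: 0.518
gripper_force: 0.0
```

Emit:
{"api": "carry_out", "payload": {"plan": [[[0, 0, 0, 0, 0, 0], [0, 0, 0, 0, 0, 0], [0, 0, 0, 0, 0, 0], [0, 0, 0, 0, 0, 0]]], "jaw": 15, "newtons": 40}}

```text
time: 14.25
tcp_pos: [0.5032, -0.2586, -0.0257]
tool_rot: [3.14, -0.001, 0.5]
force: [-0.6, 3.0, 7.5]
opening: 0.327
gripper_force: 39.2
```

```bash
cat >> h.py <<'E'
D=np.array([.5225,-.001])
def slot(u,v,yaw=.5): return D+u*np.array([np.sin(yaw),-np.cos(yaw)])+v*np.array([np.cos(yaw),np.sin(yaw)])
SL=[slot(.026,v) for v in(-.034,0,.034)]+[slot(-.026,v) for v in(-.02,.02)]
E
python3 - <<'E'
from h import *
s=r.get_state(); print(np.round(s["tcp_pos"],4),s["opening"],s["gripper_force"],np.round(s["force"],1))
i=r.camera_info("wrist"); cv2.imwrite("pics/w8.png",r.capture("wrist")[...,::-1][150:350,200:440])
for q in SL: print(q.round(4),go([*q,s["tcp_pos"][2]+.005],.5))
E
```

```text
[ 0.5032 -0.2586 -0.0257] 0.3274957453977419 39.23770487308502 [-0.6  3.   7.5]
[ 0.5051 -0.0401] [106.6, -190.7, -5.2, 0.002, -0.001, 0.0]
[ 0.535  -0.0238] [140.6, -190.7, -5.2, 0.002, -0.001, 0.0]
[ 0.5648 -0.0075] [174.6, -190.7, -5.1, 0.002, -0.001, 0.0]
[0.4925 0.0122] [120.6, -242.7, -5.3, 0.002, -0.001, 0.0]
[0.5276 0.0314] [160.6, -242.7, -5.2, 0.002, -0.001, 0.0]
```

View pics/w8.png

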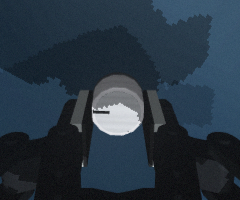

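The first knob is gripped: the picture shows it between the pads at (117,100). I'm carrying it to slot 1.

Emit:
{"api": "carry_out", "payload": {"plan": [[[0, 0, -45, 0, 0, 0], [0, 0, -90, 0, 0, 0], [27, -48, -90, 0, 0, 0], [54, -96, -90, 0, 0, 0], [80, -144, -90, 0, 0, 0], [107, -191, -90, 0, 0, 0], [107, -191, -90, 0, 0, 0], [107, -191, -60, 0, 0, 0], [107, -191, -25, 0, 0, 0], [107, -191, -10, 0, 0, 0], [107, -191, -6, 0, 0, 0], [107, -191, -6, 0, 0, 0]]]}}

```text
time: 15.8
tcp_pos: [0.5052, -0.0403, -0.0202]
tool_rot: [3.14, -0.0, 0.5]
force: [0.2, -0.7, -0.2]
opening: 0.324
gripper_force: 39.7
```

```bash
python3 - <<'E'
from h import *
s=r.get_state(); print(np.round(s["tcp_pos"],4),s["opening"],s["gripper_force"],np.round(s["force"],1))
for k in((.602,-.1968),(.6034,-.3048),(.5098,-.3705),(.4457,-.3368)): print(k,go([*k,s["tcp_pos"][2]-.004],.5))
E
```

```text
[ 0.5052 -0.0403 -0.0202] 0.3240441021849332 39.69015061855316 [ 0.2 -0.7 -0.2]
(0.602, -0.1968) [10.0, 183.7, 4.2, 0.001, -0.0, -0.0]
(0.6034, -0.3048) [-40.5, 279.2, 4.3, 0.001, -0.0, -0.0]
(0.5098, -0.3705) [-154.2, 292.0, 4.3, 0.001, -0.0, -0.0]
(0.4457, -0.3368) [-194.3, 231.7, 4.2, 0.001, -0.0, -0.0]
```

Emit:
{"api": "carry_out", "payload": {"plan": [[[0, 0, 0, 0, 0, 0], [0, 0, 0, 0, 0, 0], [0, 0, 0, 0, 0, 0], [0, 0, -50, 0, 0, 0], [0, 0, -100, 0, 0, 0], [3, 60, -100, 0, 0, 0], [7, 120, -100, 0, 0, 0], [10, 180, -100, 0, 0, 0], [10, 184, -60, 0, 0, 0], [10, 184, -20, 0, 0, 0], [10, 184, -20, 0, 0, 0]]], "jaw": 41}}

```text
time: 17.18
tcp_pos: [0.6, -0.1955, -0.003]
tool_rot: [-3.138, 0.003, 0.5]
force: [0.6, 0.2, 0.2]
opening: 0.482
gripper_force: 0.0
```

```bash
cat >> h.py <<'E'
def sceneknobs():
    im=r.capture("scene").astype(int); g=im.min(2); m=np.zeros(g.shape,bool); m[235:340,200:345]=((im[...,0]>105)&(im.max(2)-g<60))[235:340,200:345]
    return [onz("scene",c,.0205)[:2].round(4).tolist() for c,s in blobs(m,40,250) if s[2]<17]
E
python3 - <<'E'
from h import *
s=r.get_state(); print(np.round(s["tcp_pos"],4)); print(sceneknobs())
i=r.camera_info("wrist"); im=r.capture("wrist")
for k in knobs(im,i): print(k, go([*k[1][:2],-.0245],.5))
cv2.imwrite("pics/w9.png",im[...,::-1])
E
```

```text
[ 0.6    -0.1955 -0.003 ]
[[0.4498, -0.3363], [0.6098, -0.1931], [0.5142, -0.3711], [0.608, -0.3044]]
```

View pics/w9.png

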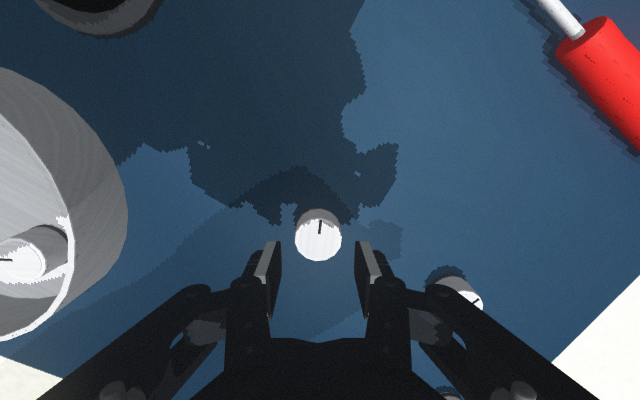

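The knob is centred at (319,238) between the pads, and knob 1 lies in the dish at (18,258). Going down and gripping.

Emit:
{"api": "carry_out", "payload": {"plan": [[[1, 1, 10, 0, 0, 0], [1, 1, 18, 0, 0, 0], [1, 1, 22, 0, 0, 0], [1, 1, 22, 0, 0, 0]]]}}

```text
time: 17.77
tcp_pos: [0.6031, -0.1965, -0.0229]
tool_rot: [3.141, 0.0, 0.5]
force: [-0.2, 1.1, -0.2]
opening: 0.482
gripper_force: 0.0
```

Emit:
{"api": "carry_out", "payload": {"plan": [[[0, 0, 0, 0, 0, 0], [0, 0, 0, 0, 0, 0], [0, 0, 0, 0, 0, 0], [0, 0, 0, 0, 0, 0]]], "jaw": 15}}

```text
time: 18.27
tcp_pos: [0.6034, -0.1967, -0.0223]
tool_rot: [3.14, -0.0, 0.5]
force: [-0.8, 0.9, 6.8]
opening: 0.32
gripper_force: 39.3
```

```bash
python3 -c "
from h import *
s=r.get_state(); print(go([*SL[1],-.0195],.5), s['opening'],s['force'])"
```

```text
[22.9, -184.6, -3.0, 0.001, -0.0, 0.0] 0.3195441224386222 [-0.82939498  0.87430383  6.78225842]
```

Emit:
{"api": "carry_out", "payload": {"plan": [[[0, 0, -45, 0, 0, 0], [0, 0, -90, 0, 0, 0], [6, -46, -90, 0, 0, 0], [12, -92, -90, 0, 0, 0], [18, -138, -90, 0, 0, 0], [23, -184, -90, 0, 0, 0], [23, -184, -90, 0, 0, 0], [23, -184, -60, 0, 0, 0], [23, -184, -25, 0, 0, 0], [23, -184, -10, 0, 0, 0], [23, -184, -5.5, 0, 0, 0], [23, -184, -5.5, 0, 0, 0]]]}}

```text
time: 19.77
tcp_pos: [0.5356, -0.0247, -0.0169]
tool_rot: [3.141, -0.0, 0.5]
force: [-0.3, 0.2, -0.5]
opening: 0.324
gripper_force: 39.5
```

```bash
python3 - <<'E'
from h import *
s=r.get_state(); print(np.round(s["tcp_pos"],4),s["opening"],s["gripper_force"],np.round(s["force"],1)); print(sceneknobs())
for k in((.6034,-.3048),(.5098,-.3705),(.4457,-.3368)): print(k,go([*k,s["tcp_pos"][2]-.005],.5))
E
```

```text
[ 0.5356 -0.0247 -0.0169] 0.32407515763700495 39.482688903808594 [-0.3  0.2 -0.5]
[[0.4498, -0.3363], [0.5143, -0.3709], [0.608, -0.3044]]
(0.6034, -0.3048) [-74.9, 278.2, 5.4, 0.001, -0.001, -0.0]
(0.5098, -0.3705) [-188.5, 291.0, 5.3, 0.001, -0.001, -0.0]
(0.4457, -0.3368) [-228.6, 230.7, 5.2, 0.001, -0.001, -0.0]
```

Emit:
{"api": "carry_out", "payload": {"plan": [[[0, 0, 0, 0, 0, 0], [0, 0, 0, 0, 0, 0], [0, 0, 0, 0, 0, 0], [0, 0, -50, 0, 0, 0], [0, 0, -100, 0, 0, 0], [-15, 56, -100, 0, 0, 0], [-30, 112, -100, 0, 0, 0], [-45, 168, -100, 0, 0, 0], [-60, 224, -100, 0, 0, 0], [-75, 278, -100, 0, 0, 0], [-75, 278, -60, 0, 0, 0], [-75, 278, -30, 0, 0, 0]]], "jaw": 41}}

```text
time: 21.32
tcp_pos: [0.6023, -0.3047, 0.0112]
tool_rot: [-3.142, 0.0, 0.499]
force: [0.7, -0.5, -0.2]
opening: 0.48
gripper_force: 0.0
```

Emit:
{"api": "carry_out", "payload": {"plan": [[[0, 0, 20, 0, 0, 0], [0, 0, 30, 0, 0, 0], [0, 0, 34, 0, 0, 0], [0, 0, 34, 0, 0, 0]]]}}

```text
time: 21.82
tcp_pos: [0.603, -0.3042, -0.0207]
tool_rot: [3.14, -0.0, 0.5]
force: [0.8, -0.2, -0.0]
opening: 0.475
gripper_force: 0.0
```

Emit:
{"api": "carry_out", "payload": {"plan": [[[0, 0, 0, 0, 0, 0], [0, 0, 0, 0, 0, 0], [0, 0, 0, 0, 0, 0], [0, 0, 0, 0, 0, 0]]], "jaw": 15}}

```text
time: 22.32
tcp_pos: [0.6032, -0.3043, -0.0201]
tool_rot: [3.14, -0.001, 0.5]
force: [-1.1, 1.5, 5.6]
opening: 0.311
gripper_force: 39.1
```

```bash
python3 -c "
from h import *
s=r.get_state(); print(go([*SL[2],s['tcp_pos'][2]+.0055],.5), s['opening'],s['force'])"
```

```text
[108.7, -278.8, -6.0, 0.002, -0.001, 0.0] 0.31138456531101383 [-1.14346345  1.50830503  5.63717144]
```

Emit:
{"api": "carry_out", "payload": {"plan": [[[0, 0, -45, 0, 0, 0], [0, 0, -90, 0, 0, 0], [22, -56, -90, 0, 0, 0], [44, -112, -90, 0, 0, 0], [66, -168, -90, 0, 0, 0], [88, -224, -90, 0, 0, 0], [109, -279, -90, 0, 0, 0], [109, -279, -88, 0, 0, 0], [109, -279, -50, 0, 0, 0], [109, -279, -15, 0, 0, 0], [109, -279, -6, 0, 0, 0], [109, -279, -6, 0, 0, 0]]]}}

```text
time: 23.82
tcp_pos: [0.5647, -0.0076, -0.015]
tool_rot: [3.141, 0.0, 0.5]
force: [-1.0, 0.5, -0.6]
opening: 0.312
gripper_force: 53.4
```

```bash
python3 - <<'E'
from h import *
s=r.get_state(); print(np.round(s["tcp_pos"],4),s["opening"],s["gripper_force"],np.round(s["force"],1)); print(sceneknobs())
for k in((.5098,-.3705),(.4457,-.3368)): print(k,go([*k,s["tcp_pos"][2]-.005],.5))
E
```

```text
[ 0.5647 -0.0076 -0.015 ] 0.3117039850118982 53.400421142578125 [-1.   0.5 -0.6]
[[0.4501, -0.3365], [0.5143, -0.3709]]
(0.5098, -0.3705) [-222.4, 292.1, 5.6, 0.001, -0.001, -0.0]
(0.4457, -0.3368) [-262.5, 231.8, 5.5, 0.001, -0.001, -0.0]
```

Emit:
{"api": "carry_out", "payload": {"plan": [[[0, 0, 0, 0, 0, 0], [0, 0, 0, 0, 0, 0], [0, 0, 0, 0, 0, 0], [0, 0, -50, 0, 0, 0], [0, 0, -100, 0, 0, 0], [-37, 48, -100, 0, 0, 0], [-74, 97, -100, 0, 0, 0], [-111, 146, -100, 0, 0, 0], [-148, 195, -100, 0, 0, 0], [-185, 243, -100, 0, 0, 0], [-222, 292, -100, 0, 0, 0], [-222, 292, -60, 0, 0, 0]]], "jaw": 39}}

```text
time: 25.38
tcp_pos: [0.5104, -0.3752, 0.0463]
tool_rot: [3.135, -0.001, 0.496]
force: [0.9, 0.3, -0.8]
opening: 0.453
gripper_force: 0.0
```

Emit:
{"api": "carry_out", "payload": {"plan": [[[0, 0, 30, 0, 0, 0], [0, 0, 55, 0, 0, 0], [0, 0, 64, 0, 0, 0], [0, 0, 65, 0, 0, 0], [0, 0, 65, 0, 0, 0]]], "jaw": 41}}

```text
time: 26.0
tcp_pos: [0.5103, -0.3701, -0.0192]
tool_rot: [3.14, -0.0, 0.5]
force: [0.0, -0.6, 0.6]
opening: 0.479
gripper_force: 0.0
```

Emit:
{"api": "carry_out", "payload": {"plan": [[[0, 0, 0, 0, 0, 0], [0, 0, 0, 0, 0, 0], [0, 0, 0, 0, 0, 0], [0, 0, 0, 0, 0, 0]]], "jaw": 15}}

```text
time: 26.5
tcp_pos: [0.5103, -0.3701, -0.0189]
tool_rot: [3.139, -0.001, 0.5]
force: [-1.4, 1.9, 7.5]
opening: 0.303
gripper_force: 38.8
```

```bash
python3 -c "
from h import *
s=r.get_state(); print(go([*SL[3],s['tcp_pos'][2]+.0055],.5), s['opening'],s['force'])"
```

```text
[167.8, -344.0, -6.2, 0.002, -0.001, 0.0] 0.30304146208158217 [-1.36602781  1.88196169  7.48811623]
```

Emit:
{"api": "carry_out", "payload": {"plan": [[[0, 0, -45, 0, 0, 0], [0, 0, -95, 0, 0, 0], [24, -49, -95, 0, 0, 0], [48, -98, -95, 0, 0, 0], [72, -147, -95, 0, 0, 0], [96, -196, -95, 0, 0, 0], [120, -245, -95, 0, 0, 0], [144, -295, -95, 0, 0, 0], [168, -344, -95, 0, 0, 0], [168, -344, -95, 0, 0, 0]]]}}

```text
time: 27.75
tcp_pos: [0.4918, 0.0158, 0.0753]
tool_rot: [3.141, -0.001, 0.505]
force: [-0.0, -0.9, -0.0]
opening: 0.298
gripper_force: 39.4
```

```bash
python3 - <<'E'
from h import *
s=r.get_state(); print(np.round(s["tcp_pos"],4),s["opening"],s["gripper_force"]); print(sceneknobs())
i=r.camera_info("wrist"); im=r.capture("wrist"); cv2.imwrite("pics/w10.png",im[...,::-1])
E
```

```text
[0.4918 0.0158 0.0753] 0.29752857266788846 39.41151022911072
[[0.4501, -0.3365]]
```

View pics/w10.png

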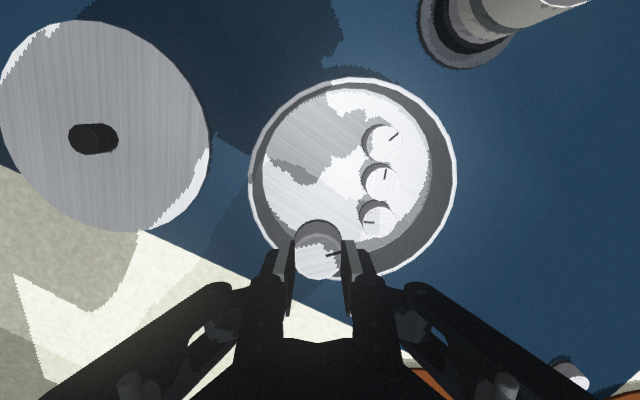

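Three knobs stand in a row on the floor at (381,142), (378,182) and (376,215), and the fourth is held at (318,262). I'm lowering it.

Emit:
{"api": "carry_out", "payload": {"plan": [[[0, 0, 0, 0, 0, 0], [0, 0, 40, 0, 0, 0], [0, 0, 70, 0, 0, 0], [0, 0, 84, 0, 0, 0], [0, 0, 89, 0, 0, 0], [0, 0, 89, 0, 0, 0]]]}}

```text
time: 28.6
tcp_pos: [0.4927, 0.0122, -0.0136]
tool_rot: [3.14, -0.001, 0.5]
force: [0.2, -0.2, -1.6]
opening: 0.307
gripper_force: 40.0
```

```bash
python3 - <<'E'
from h import *
s=r.get_state(); print(np.round(s["tcp_pos"],4),s["opening"],s["gripper_force"],np.round(s["force"],1))
print(go([.4457,-.3366,s["tcp_pos"][2]-.005],.5))
E
```

```text
[ 0.4927  0.0122 -0.0136] 0.3069148481825249 40.0073379278183 [ 0.2 -0.2 -1.6]
[-208.4, 283.7, 5.2, 0.001, -0.001, -0.0]
```

Emit:
{"api": "carry_out", "payload": {"plan": [[[0, 0, 0, 0, 0, 0], [0, 0, 0, 0, 0, 0], [0, 0, 0, 0, 0, 0], [0, 0, -50, 0, 0, 0], [0, 0, -100, 0, 0, 0], [-35, 47, -100, 0, 0, 0], [-70, 95, -100, 0, 0, 0], [-105, 142, -100, 0, 0, 0], [-140, 190, -100, 0, 0, 0], [-175, 237, -100, 0, 0, 0], [-208, 284, -100, 0, 0, 0], [-208, 284, -60, 0, 0, 0]]], "jaw": 39}}

```text
time: 30.1
tcp_pos: [0.4469, -0.3415, 0.047]
tool_rot: [3.135, -0.001, 0.496]
force: [1.0, 0.1, -1.2]
opening: 0.455
gripper_force: 0.0
```

Emit:
{"api": "carry_out", "payload": {"plan": [[[0, 0, 30, 0, 0, 0], [0, 0, 55, 0, 0, 0], [0, 0, 67, 0, 0, 0], [0, 0, 69, 0, 0, 0], [0, 0, 69, 0, 0, 0]]], "jaw": 41}}

```text
time: 30.72
tcp_pos: [0.4463, -0.3365, -0.0225]
tool_rot: [3.14, -0.0, 0.5]
force: [0.8, -0.1, 0.3]
opening: 0.482
gripper_force: 0.0
```

Emit:
{"api": "carry_out", "payload": {"plan": [[[0, 0, 0, 0, 0, 0], [0, 0, 0, 0, 0, 0], [0, 0, 0, 0, 0, 0], [0, 0, 0, 0, 0, 0]]], "jaw": 15}}

```text
time: 31.22
tcp_pos: [0.4464, -0.3367, -0.0221]
tool_rot: [3.139, -0.001, 0.5]
force: [-1.0, 1.0, 6.6]
opening: 0.32
gripper_force: 38.9
```

```bash
python3 -c "
from h import *
s=r.get_state(); print(go([*SL[4],s['tcp_pos'][2]+.0055],.5), s['opening'],s['force'])"
```

```text
[247.8, -284.0, -6.0, 0.002, -0.001, 0.0] 0.3198123950503002 [-0.97778036  1.0034623   6.5863795 ]
```

Emit:
{"api": "carry_out", "payload": {"plan": [[[0, 0, -45, 0, 0, 0], [0, 0, -95, 0, 0, 0], [35, -40, -95, 0, 0, 0], [70, -81, -95, 0, 0, 0], [105, -122, -95, 0, 0, 0], [141, -162, -95, 0, 0, 0], [177, -203, -95, 0, 0, 0], [212, -243, -95, 0, 0, 0], [248, -284, -95, 0, 0, 0], [248, -284, -95, 0, 0, 0]]]}}

```text
time: 32.48
tcp_pos: [0.5278, 0.035, 0.0722]
tool_rot: [3.141, -0.001, 0.505]
force: [-0.4, -0.5, 0.6]
opening: 0.322
gripper_force: 39.5
```

Emit:
{"api": "carry_out", "payload": {"plan": [[[0, 0, 0, 0, 0, 0], [0, 0, 40, 0, 0, 0], [0, 0, 70, 0, 0, 0], [0, 0, 84, 0, 0, 0], [0, 0, 89, 0, 0, 0], [0, 0, 89, 0, 0, 0]]]}}

```text
time: 33.22
tcp_pos: [0.5278, 0.0314, -0.0166]
tool_rot: [3.14, -0.001, 0.5]
force: [0.2, -0.6, 0.3]
opening: 0.317
gripper_force: 39.5
```

Emit:
{"api": "carry_out", "payload": {"plan": [[[0, 0, 0, 0, 0, 0], [0, 0, 0, 0, 0, 0], [0, 0, 0, 0, 0, 0], [0, 0, -50, 0, 0, 0], [0, 0, -100, 0, 0, 0], [-25, 0, -160, 0, 0, 0], [-50, 0, -220, 0, 0, 0], [-50, 0, -220, 0, 0, 0], [-50, 0, -220, 0, 0, 0]]], "jaw": 39}}

```text
time: 34.35
tcp_pos: [0.4834, 0.008, 0.2025]
tool_rot: [3.141, -0.0, 0.5]
force: [0.7, -0.1, -0.5]
opening: 0.458
gripper_force: 0.0
```

```bash
python3 - <<'E'
from h import *
s=r.get_state(); print(np.round(s["tcp_pos"],4),np.round(s["tool_rot"],3)); print(sceneknobs())
i=r.camera_info("wrist"); im=r.capture("wrist"); cv2.imwrite("pics/w11.png",im[...,::-1])
print(knobs(im,i,.027))
E
```

```text
[0.4834 0.008  0.2025] [ 3.141 -0.     0.5  ]
[]
[]
```

View pics/w11.png

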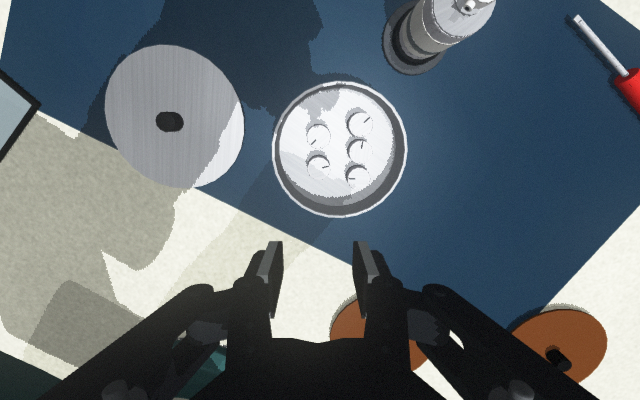

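All five knobs lie on the dish floor, at (318,133), (360,124), (318,165), (358,150) and (357,175), and the lid is flat at (175,117). Next I locate the nozzle cap.

```bash
python3 - <<'E'
from h import *
R={}
for n,(x0,y0,x1,y1),th in(("scene",(352,198,378,222),165),("side",(280,172,304,192),165)):
    im=r.capture(n); g=im.min(2); m=np.zeros(g.shape,bool); m[y0:y1,x0:x1]=(g>th)[y0:y1,x0:x1]
    b=[(c,s) for c,s in blobs(m,12,300)]; print(n,b); c=max(b,key=lambda q:q[1][4])[0]; R[n]=c; print(onz(n,c,.152).round(4))
print(tri(ray("scene",R["scene"]),ray("side",R["side"])))
print(go([.684-.06*np.cos(.5),-.019-.06*np.sin(.5),.22],.5))
E
```

```text
scene [(array([364. , 209.4]), [360, 207, 9, 6, 46]), (array([359. , 220.3]), [356, 219, 9, 3, 18])]
[ 0.683  -0.0136  0.152 ]
side [(array([281.9, 174.7]), [280, 172, 7, 9, 35]), (array([291.4, 182.6]), [288, 180, 8, 6, 37]), (array([295.3, 190.2]), [291, 188, 8, 4, 17])]
[ 0.6844 -0.0238  0.152 ]
(array([ 0.68381908, -0.01786671,  0.15572225]), [np.float64(1.9), np.float64(1.9)])
[103.2, 120.3, -18.9, -0.001, 0.002, 0.001]
```

The cap triangulates to (0.684, −0.018, 0.156), which matches the given height and a distance of 0.162 m. I'll refine it with the wrist camera.

Emit:
{"api": "carry_out", "payload": {"plan": [[[0, 0, -19, 0, 0, 0], [50, 60, -19, 0, 0, 0], [103, 110, -19, 0, 0, 0], [103, 120, -19, 0, 0, 0], [103, 120, -19, 0, 0, 0], [103, 120, -19, 0, 0, 0]]], "jaw": 0}}

```text
time: 35.3
tcp_pos: [0.6307, -0.0474, 0.2209]
tool_rot: [-3.141, 0.001, 0.5]
force: [-0.4, 0.0, -0.2]
opening: 0.004
gripper_force: 0.0
```

```bash
python3 - <<'E'
from h import *
s=r.get_state(); print(np.round(s["tcp_pos"],4),s["opening"])
i=r.camera_info("wrist"); im=r.capture("wrist"); cv2.imwrite("pics/w12.png",im[...,::-1])
T=np.array(i["camera_from_world"]);K=np.array(i["intrinsics"])
q=K@(T[:3,:3]@[.6838,-.0179,.156]+T[:3,3]); u,v=(q[:2]/q[2]).astype(int); print("expect",u,v,"depth",q[2])
g=im.min(2); 
for th in(120,160,190,215):
    m=np.zeros(g.shape,bool); m[v-40:v+40,u-40:u+40]=(g>th)[v-40:v+40,u-40:u+40]
    for c,st in blobs(m,100,6000): print(th,c,st,onz("wrist",c,.156,i).round(4))
print("diam px",K[0,0]*.025/q[2])
E
```

```text
[ 0.6307 -0.0474  0.2209] 0.0037363674275025945
expect 316 131 depth 0.23985998728229307
120 [315.9 130. ] [290, 105, 51, 53, 1990] [ 0.6847 -0.0172  0.156 ]
160 [316.9 137.9] [302, 119, 38, 39, 846] [ 0.6793 -0.0211  0.156 ]
190 [314.7 133.5] [302, 120, 27, 28, 563] [ 0.6817 -0.0177  0.156 ]
190 [324.3 149.7] [308, 139, 31, 18, 180] [ 0.6736 -0.0316  0.156 ]
diam px 29.222325777129726
```

```bash
python3 -c "
from h import *
print(go([.6825,-.0178,.165],.5))"
```

```text
[59.7, -1.0, 56.4, 0.0, 0.001, 0.001]
```

Emit:
{"api": "carry_out", "payload": {"plan": [[[60, -1, 0, 0, 0, 0], [60, -1, 0, 0, 0, 0], [60, -1, 20, 0, 0, 0], [60, -1, 40, 0, 0, 0], [60, -1, 56, 0, 0, 0], [60, -1, 70, 0, 0, 0], [60, -1, 80, 0, 0, 0], [60, -1, 84, 0, 0, 0], [60, -1, 88, 0, 0, 0], [60, -1, 88, 0, 0, 0]]]}}

```text
time: 36.6
tcp_pos: [0.6835, -0.0182, 0.1337]
tool_rot: [3.141, -0.0, 0.5]
force: [-0.3, 0.7, -0.5]
opening: 0.001
gripper_force: 0.0
```

Emit:
{"api": "carry_out", "payload": {"plan": [[[0, 0, 2, 0, 0, 0], [0, 0, 4, 0, 0, 0], [0, 0, 6, 0, 0, 0], [0, 0, 6, 0, 0, 0]]]}}

```text
time: 37.1
tcp_pos: [0.6834, -0.0182, 0.1275]
tool_rot: [3.141, 0.0, 0.5]
force: [0.2, 0.5, 0.1]
opening: 0.001
gripper_force: 0.0
```

Emit:
{"api": "carry_out", "payload": {"plan": [[[0, 0, 1, 0, 0, 0], [0, 0, 2, 0, 0, 0], [0, 0, 3, 0, 0, 0], [0, 0, 3, 0, 0, 0]]]}}

```text
time: 37.6
tcp_pos: [0.6835, -0.0182, 0.1246]
tool_rot: [3.141, 0.0, 0.5]
force: [0.5, -0.0, 0.3]
opening: 0.004
gripper_force: 0.0
```

Emit:
{"api": "carry_out", "payload": {"plan": [[[0, 0, 1, 0, 0, 0], [0, 0, 2, 0, 0, 0], [0, 0, 3, 0, 0, 0], [0, 0, 3, 0, 0, 0]]]}}

```text
time: 38.1
tcp_pos: [0.6834, -0.0182, 0.1216]
tool_rot: [3.141, 0.0, 0.5]
force: [0.3, 0.4, -0.4]
opening: -0.0
gripper_force: 0.0
```

Emit:
{"api": "carry_out", "payload": {"plan": [[[0, 0, 1, 0, 0, 0], [0, 0, 2, 0, 0, 0], [0, 0, 3, 0, 0, 0], [0, 0, 4, 0, 0, 0], [0, 0, 4, 0, 0, 0]]]}}

```text
time: 38.72
tcp_pos: [0.6835, -0.0182, 0.1176]
tool_rot: [3.141, 0.0, 0.5]
force: [0.0, -0.6, -0.2]
opening: 0.001
gripper_force: 0.0
```

```bash
python3 - <<'E'
from h import *
for n,u,a,b in(("scene",364,185,220),("side",291,155,195)):
    im=r.capture(n); i=r.camera_info(n);T=np.array(i["camera_from_world"]);K=np.array(i["intrinsics"])
    for z in(.1176,.150,.156,.17):
        q=K@(T[:3,:3]@[.683,-.018,z]+T[:3,3]); print(n,z,(q[:2]/q[2]).round(1))
    print([(v,int(im[v,u-4:u+5].mean()),int(im[v,u-1:u+2].mean())) for v in range(a,b)])
E
```

```text
scene 0.1176 [362.1 220.3]
scene 0.15 [362.9 210.8]
scene 0.156 [363. 209.]
scene 0.17 [363.3 204.7]
[(185, 67, 87), (186, 69, 91), (187, 70, 91), (188, 71, 91), (189, 71, 90), (190, 73, 90), (191, 77, 91), (192, 81, 92), (193, 85, 92), (194, 86, 94), (195, 79, 89), (196, 66, 71), (197, 55, 57), (198, 49, 50), (199, 46, 47), (200, 45, 45), (201, 46, 44), (202, 51, 45), (203, 55, 45), (204, 58, 45), (205, 59, 45), (206, 59, 45), (207, 60, 45), (208, 63, 45), (209, 70, 51), (210, 88, 74), (211, 109, 104), (212, 116, 116), (213, 116, 115), (214, 116, 114), (215, 114, 112), (216, 112, 107), (217, 112, 106), (218, 117, 115), (219, 128, 129)]
side 0.1176 [291.6 191.4]
side 0.15 [291.2 184.1]
side 0.156 [291.1 182.7]
side 0.17 [290.9 179.4]
[(155, 26, 18), (156, 31, 18), (157, 32, 18), (158, 28, 19), (159, 24, 21), (160, 25, 29), (161, 29, 37), (162, 31, 43), (163, 34, 47), (164, 34, 48), (165, 35, 48), (166, 37, 48), (167, 40, 49), (168, 46, 51), (169, 50, 50), (170, 50, 46), (171, 46, 39), (172, 38, 31), (173, 31, 24), (174, 28, 20), (175, 29, 19), (176, 36, 22), (177, 44, 26), (178, 49, 27), (179, 52, 29), (180, 58, 31), (181, 71, 42), (182, 94, 69), (183, 117, 109), (184, 130, 136), (185, 128, 139), (186, 121, 132), (187, 119, 123), (188, 120, 117), (189, 123, 116), (190, 131, 126), (191, 143, 144), (192, 150, 157), (193, 150, 160), (194, 141, 152)]
```

The tips appear to be right at the cap top, so I'll continue slowly.

Emit:
{"api": "carry_out", "payload": {"plan": [[[0, 0, 1, 0, 0, 0], [0, 0, 2, 0, 0, 0], [0, 0, 3, 0, 0, 0], [0, 0, 3, 0, 0, 0]]]}}

```text
time: 39.33
tcp_pos: [0.6836, -0.0182, 0.1148]
tool_rot: [3.141, -0.0, 0.5]
force: [-1.0, 0.6, 3.8]
opening: -0.001
gripper_force: 1.9
```

Contact: 3.8 N means the cap is pressed roughly 2 mm. Pressing fully, then releasing.

Emit:
{"api": "carry_out", "payload": {"plan": [[[0, 0, 1, 0, 0, 0], [0, 0, 2, 0, 0, 0], [0, 0, 3, 0, 0, 0], [0, 0, 4, 0, 0, 0], [0, 0, 4.5, 0, 0, 0], [0, 0, 4.5, 0, 0, 0]]]}}

```text
time: 40.08
tcp_pos: [0.6837, -0.0182, 0.1111]
tool_rot: [3.14, -0.001, 0.5]
force: [-3.8, -0.1, 12.9]
opening: 0.001
gripper_force: 6.3
```

The force of 12.9 N is well over 6 N, so the cap is at its stop. A touch more to be sure, then up and away.

Emit:
{"api": "carry_out", "payload": {"plan": [[[0, 0, 0.5, 0, 0, 0], [0, 0, 0.5, 0, 0, 0], [0, 0, -2, 0, 0, 0], [0, 0, -5, 0, 0, 0], [0, 0, -15, 0, 0, 0], [0, 0, -50, 0, 0, 0], [0, 0, -110, 0, 0, 0], [0, 0, -110, 0, 0, 0]]]}}

```text
time: 41.08
tcp_pos: [0.685, -0.0183, 0.2249]
tool_rot: [3.137, -0.005, 0.5]
force: [1.3, 0.3, -1.1]
opening: 0.001
gripper_force: 0.0
```

```bash
python3 -c "
from h import *
print(go([.46,.16,.26],.6)); print(go([.43,.10,.26],.6))"
```

```text
[-111.7, -264.3, -36.9, 0.005, -0.005, -0.1]
[-166.8, -226.0, -37.0, 0.005, -0.005, -0.1]
```

Emit:
{"api": "carry_out", "payload": {"plan": [[[-35, -45, -37, 0.005, -0.005, -0.1], [-70, -90, -37, 0.005, -0.005, -0.1], [-100, -135, -37, 0.005, -0.005, -0.1], [-135, -180, -37, 0.005, -0.005, -0.1], [-167, -226, -37, 0.005, -0.005, -0.1], [-167, -226, -37, 0.005, -0.005, -0.1], [-167, -226, -37, 0.005, -0.005, -0.1]]], "jaw": 50}}

```text
time: 41.95
tcp_pos: [0.4286, 0.1, 0.2569]
tool_rot: [-3.137, 0.005, 0.601]
force: [-0.5, -0.8, -0.8]
opening: 0.587
gripper_force: 0.0
```

```bash
python3 - <<'E'
from h import *
s=r.get_state(); print(np.round(s["tcp_pos"],4),np.round(s["tool_rot"],3))
i=r.camera_info("wrist"); im=r.capture("wrist"); cv2.imwrite("pics/w13.png",im[...,::-1])
T=np.array(i["camera_from_world"]);K=np.array(i["intrinsics"])
def pj(p): q=K@(T[:3,:3]@np.array(p)+T[:3,3]); return q[:2]/q[2]
for p in((.455,.2,.036),(.455,.2,.012),(.5225,-.001,.045)): print(p,pj(p).round(1))
u,v=pj((.455,.2,.03)).astype(int)
mx=im.max(2); m=np.zeros(mx.shape,bool); m[max(v-60,0):v+60,max(u-60,0):u+60]=(mx<60)[max(v-60,0):v+60,max(u-60,0):u+60]
for c,st in blobs(m,60,4000): print("dark",c,st,onz("wrist",c,.024,i).round(4))
# lid flange edge (z=.012): grey blob containing it
g=im.min(2).astype(int); mm=((mx-g)<35)&(g>70); n,l,st,c=cv2.connectedComponentsWithStats(mm.astype(np.uint8))
for k in range(1,n):
    if st[k][4]>3000: print("grey",c[k].round(1),st[k].tolist(),onz("wrist",c[k],.012,i).round(4))
# scene / side blobs of the grip
for n2 in("scene","side"):
    im2=r.capture(n2).max(2); j=r.camera_info(n2);T2=np.array(j["camera_from_world"]);q=np.array(j["intrinsics"])@(T2[:3,:3]@[.455,.2,.024]+T2[:3,3]);a,b=(q[:2]/q[2]).astype(int)
    m=np.zeros(im2.shape,bool); m[b-14:b+14,a-14:a+14]=(im2<75)[b-14:b+14,a-14:a+14]
    for cc,s2 in blobs(m,8,400): print(n2,(a,b),cc,s2,onz(n2,cc,.024).round(4))
E
```

```text
[0.4286 0.1    0.2569] [-3.137  0.005  0.601]
(0.455, 0.2, 0.036) [268.1 110.8]
(0.455, 0.2, 0.012) [271.  110.9]
(0.5225, -0.001, 0.045) [415.2 154.3]
grey [162.2 183.7] [0, 0, 446, 359, 91684] [0.2659 0.2838 0.012 ]
grey [546.8  45.8] [498, 15, 105, 64, 4464] [ 0.7378 -0.0645  0.012 ]
grey [413.5 150.7] [354, 92, 121, 119, 11054] [ 0.5277 -0.0073  0.012 ]
grey [615.3 325.3] [559, 237, 81, 163, 6630] [ 0.493  -0.5221  0.012 ]
scene (np.int64(349), np.int64(177)) [358.1 164.5] [353, 163, 10, 5, 36] [0.4257 0.2817 0.024 ]
scene (np.int64(349), np.int64(177)) [350.4 178.1] [348, 175, 6, 7, 39] [0.4586 0.2023 0.024 ]
side (np.int64(333), np.int64(267)) [333.1 267.4] [331, 264, 5, 8, 37] [0.4547 0.2014 0.024 ]
```

The lid hasn't moved: both fixed cameras put its grip at about (0.456, 0.201). Fetching it.

```bash
python3 -c "
from h import *
print(go([.4553,.2007,-.018],.6))
im=cv2.imread('pics/w13.png'); i=r.camera_info('wrist'); m=np.zeros(im.shape[:2],bool); m[80:150,235:305]=(im.max(2)<100)[80:150,235:305]
for c,s in blobs(m,60,4000): print(c,s,onz('wrist',c,.026,i).round(4))"
```

```text
[80.0, -67.3, 274.5, -0.005, 0.005, -0.0]
[269.5 111.3] [261, 103, 18, 18, 259] [0.4551 0.1991 0.026 ]
```

Emit:
{"api": "carry_out", "payload": {"plan": [[[40, -34, 30, -0.005, 0.005, 0], [80, -67, 80, -0.005, 0.005, 0], [80, -67, 140, -0.005, 0.005, 0], [80, -67, 200, -0.005, 0.005, 0], [80, -67, 240, -0.005, 0.005, 0], [80, -67, 262, -0.005, 0.005, 0], [80, -67, 270, -0.005, 0.005, 0], [80, -67, 273, -0.005, 0.005, 0], [80, -67, 273, -0.005, 0.005, 0]]]}}

```text
time: 43.22
tcp_pos: [0.4556, 0.2009, -0.0154]
tool_rot: [3.141, -0.001, 0.6]
force: [0.2, -0.3, 0.3]
opening: 0.59
gripper_force: 0.0
```

Emit:
{"api": "carry_out", "payload": {"plan": [[[0, 0, 0, 0, 0, 0], [0, 0, 0, 0, 0, 0], [0, 0, 0, 0, 0, 0], [0, 0, 0, 0, 0, 0], [0, 0, 0, 0, 0, 0]]], "jaw": 10, "newtons": 70}}

```text
time: 43.85
tcp_pos: [0.4554, 0.2009, -0.0151]
tool_rot: [3.141, -0.002, 0.6]
force: [-2.9, -1.2, 11.4]
opening: 0.245
gripper_force: 68.1
```

```bash
python3 -c "
from h import *
s=r.get_state();print(s['opening']);print(go([.5225,-.001,s['tcp_pos'][2]+.037],.6))"
```

```text
0.24533282266458384
[-58.6, 204.6, -36.9, 0.001, -0.002, 0.0]
```

Emit:
{"api": "carry_out", "payload": {"plan": [[[0, 0, -10, 0, 0, 0], [0, 0, -50, 0, 0, 0], [0, 0, -90, 0, 0, 0], [-10, 35, -90, 0, 0, 0], [-22, 75, -90, 0, 0, 0], [-34, 120, -90, 0, 0, 0], [-47, 165, -90, 0, 0, 0], [-59, 204.5, -90, 0, 0, 0], [-59, 204.5, -90, 0, 0, 0], [-59, 204.5, -90, 0, 0, 0], [-59, 204.5, -70, 0, 0, 0], [-59, 204.5, -60, 0, 0, 0]]], "newtons": 90}}

```text
time: 45.35
tcp_pos: [0.521, -0.0002, 0.0436]
tool_rot: [-3.141, 0.0, 0.602]
force: [-0.1, 0.2, -2.3]
opening: 0.238
gripper_force: 88.9
```

```bash
python3 - <<'E'
from h import *
s=r.get_state();print(np.round(s["tcp_pos"],4),s["opening"],np.round(s["force"],1)); print(go([.5225,-.001,.0219],.6))
for n in("scene","side"):
    im=r.capture(n).astype(int); cv2.imwrite(f"pics/{n}14.png",im[...,::-1]); j=r.camera_info(n);T=np.array(j["camera_from_world"])
    z=s["tcp_pos"][2]+.0151+.012; q=np.array(j["intrinsics"])@(T[:3,:3]@[*s["tcp_pos"][:2],z]+T[:3,3]); a,b=(q[:2]/q[2]).astype(int)
    g=im.min(2); m=np.zeros(g.shape,bool); m[b-45:b+45,a-45:a+45]=((g>100)&(im.max(2)-g<40))[b-45:b+45,a-45:a+45]
    for c,st in blobs(m,400,9000): print(n,(a,b),c,st,onz(n,c,z).round(4))
E
```

```text
[ 5.21e-01 -2.00e-04  4.36e-02] 0.23813243960562958 [-0.1  0.2 -2.3]
[0.8, 1.5, 21.7, -0.0, 0.0, 0.002]
scene (np.int64(321), np.int64(203)) [308.  195.3] [276, 158, 77, 78, 3371] [ 0.4642 -0.      0.0707]
side (np.int64(332), np.int64(213)) [333.1 217.1] [309, 199, 50, 37, 1279] [0.5149 0.0164 0.0707][ WARN:0@0.903] global loadsave.cpp:1063 imwrite_ Unsupported depth image for selected encoder is fallbacked to CV_8U.
```

Emit:
{"api": "carry_out", "payload": {"plan": [[[0.5, 1, 6, 0, 0, 0], [0.5, 1, 11, 0, 0, 0], [0.5, 1, 14, 0, 0, 0], [0.5, 1, 17, 0, 0, 0], [0.5, 1, 19, 0, 0, 0], [0.5, 1, 20.5, 0, 0, 0], [0.5, 1, 20.5, 0, 0, 0]]]}}

```text
time: 46.32
tcp_pos: [0.5226, -0.0018, 0.0235]
tool_rot: [3.141, -0.0, 0.6]
force: [0.4, 0.2, -2.5]
opening: 0.234
gripper_force: 88.9
```

Plug is in the dish with no contact force. Last 2 mm.

Emit:
{"api": "carry_out", "payload": {"plan": [[[0, 0, 0.7, 0, 0, 0], [0, 0, 1.3, 0, 0, 0], [0, 0, 1.9, 0, 0, 0], [0, 0, 1.9, 0, 0, 0]]]}}

```text
time: 46.82
tcp_pos: [0.5228, -0.0018, 0.0221]
tool_rot: [3.141, -0.001, 0.6]
force: [-2.3, -0.3, 5.8]
opening: 0.235
gripper_force: 89.7
```

Seated at the expected height. Releasing and rising.

Emit:
{"api": "carry_out", "payload": {"plan": [[[0, 0, -0.3, 0, 0, 0], [0, 0, -0.3, 0, 0, 0], [0, 0, -0.3, 0, 0, 0], [0, 0, -0.3, 0, 0, 0], [0, 0, -20, 0, 0, 0], [0, 0, -60, 0, 0, 0], [0, 0, -120, 0, 0, 0], [-25, 0, -180, 0, 0, 0], [-25, 0, -220, 0, 0, 0], [-25, 0, -220, 0, 0, 0]]], "jaw": 50}}

```text
time: 48.08
tcp_pos: [0.5031, -0.0162, 0.2445]
tool_rot: [3.137, -0.004, 0.6]
force: [-0.3, -0.8, -1.0]
opening: 0.585
gripper_force: 0.0
```

```bash
python3 - <<'E'
from h import *
s=r.get_state();print(np.round(s["tcp_pos"],4),s["opening"],np.round(s["force"],1))
i=r.camera_info("wrist"); im=r.capture("wrist"); cv2.imwrite("pics/w15.png",im[...,::-1])
T=np.array(i["camera_from_world"]);K=np.array(i["intrinsics"])
def pj(p): q=K@(T[:3,:3]@np.array(p)+T[:3,3]); return q[:2]/q[2]
u,v=pj((.5225,-.001,.049)).astype(int); a=100
sub=np.zeros(im.shape[:2],np.uint8); g=im.min(2).astype(int)
sub[max(v-a,0):v+a,u-a:u+a]=((im.max(2)-g<30)&(g>80))[max(v-a,0):v+a,u-a:u+a]
cn=max(cv2.findContours(sub,0,1)[0],key=cv2.contourArea); h=cv2.convexHull(cn)[:,0]
P=np.array([onz("wrist",q,.049,i)[:2] for q in h]); x=np.linalg.lstsq(np.c_[2*P,np.ones(len(P))],(P**2).sum(1),rcond=None)[0]; rr=np.sqrt(x[2]+x[0]**2+x[1]**2)
print("flange circle",x[:2].round(4),rr.round(4),"resid mm",(1e3*np.std(np.linalg.norm(P-x[:2],axis=1))).round(2))
# before/after comparison with the start images around the lid and can
for n in("scene","side"):
    o=cv2.imread(f"pics/{n}0.png"); now=r.capture(n)[...,::-1].copy(); cv2.imwrite(f"pics/{n}16.png",now)
    x0,y0,x1,y1={"scene":(305,195,345,222),"side":(320,205,345,226)}[n]
    for nm,q in(("old",o),("new",now)):
        m=np.zeros(q.shape[:2],bool); m[y0:y1,x0:x1]=(q.max(2)<70)[y0:y1,x0:x1]; print(n,nm,"grip",[(c.tolist(),st[4]) for c,st in blobs(m,15,300)])
        x2,y2,x3,y3={"scene":(352,198,378,216),"side":(284,176,302,186)}[n]; m=np.zeros(q.shape[:2],bool); m[y2:y3,x2:x3]=(q.min(2)>165)[y2:y3,x2:x3]; print("   cap",[(c.tolist(),st[4]) for c,st in blobs(m,12,300)])
E
```

```text
[ 0.5031 -0.0162  0.2445] 0.584688795730345 [-0.3 -0.8 -1. ]
flange circle [ 0.5216 -0.0032] 0.0879 resid mm 0.25
scene old grip [([323.4, 206.8], 44)]
   cap [([364.1, 209.4], 47)]
scene new grip [([322.7, 207.0], 47)]
   cap [([364.1, 209.4], 47)]
side old grip [([332.7, 215.7], 26)]
   cap [([291.4, 182.6], 37)]
side new grip [([332.8, 215.6], 27)]
   cap [([291.4, 182.6], 37)]
```

The flange fits a circle of radius 87.9 mm at z = 49 mm (0.25 mm residual), so the lid is seated and level. The cap is back up. Handing in.

```bash
python3 -c "
from workcell import r
print(r.finish_job())"
```

```text
the job is handed in; nothing more can be done
None
```

The job is handed in after about 48 s of robot time: all five knobs found are in the dish, each on its floor, the nozzle was pressed down fully and sprang back up, and the lid is back on, seated and level.

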